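Park the lock plunger and slide the organiser tray across

TASK

The organiser's sliding tray is locked by a sprung plunger with a T-handle: pull the plunger up, twist it counter-clockwise (seen from above) until you feel the stop, and let it down gently so that its side pin sits in the rest notch and the plunger stays up when you let go. Only then slide the tray across until it rests against the rubber buffer, and let go. Do not force the pin, the locked tray or the buffer, and leave the ceramic egg and the clothes pegs alone.

Things in the scene. Friction and masses are not known exactly. Their poses are not given: they have to be found in the camera images.
- base: Fixed grey base of the tray, 260 (x) x 350 (y) x 10 mm, on the shelf. Origin: centre of its underside. x points away from the robot (yaw within 0.35 rad); y is the way the tray slides (robot's left). An aluminium bracket on its near edge (arm top 34 mm above the shelf, 80 x 64 mm) overhangs the tray and carries the upright plunger at base x = -85 mm, y = 0.
- bar (a point): Centre of the plunger's T-handle: a dark steel bar 46 mm long (point x), 12 mm thick (y), 18 mm high (z); 91 mm above the shelf when locked. Below it a stem 14 mm in diameter and the collar, whose tall posts end 64 mm above the shelf, within 27 mm of the plunger axis. The point turns and rises with the plunger.
- plunger_lift (a joint): How far the plunger is pulled up, m: 0 = locked, 0.018 = end of the pull. A spring pushes it down with about 5 N at 0, 8 N at the top, damped (25 N s/m). Lifted 12 mm or more (15 is comfortable) the side pin clears the collar's ledge and can be twisted over it. Standing on the ledge it reads about 0.011, properly in the notch about 0.008, which keeps the 10 mm locking tip clear of its hole in the tray.
- plunger_turn: The plunger's turning head, with its side pin: 5 mm in diameter, level, at right angles to the T-bar, pointing to this body's -y, reaching 25 mm from the plunger axis, 40 mm above the shelf when locked. Origin: on the axis, at shelf height when locked; x along the T-bar. Forcing the pin against the collar means more than 20 N. The pin lies within 0.03 rad of the base's -y when locked.
- collar_top (a point): The aluminium collar round the plunger, on its axis, 49 mm above the shelf, level with the top of the ledge. Turning counter-clockwise from above, the lifted pin passes the ledge, then meets a tall stop post 0.7 to 1.5 rad from where it was locked, differing each time: turn slowly until 0.1 to 0.25 N m builds up, and let down there. The notch, 6.5 mm wide, is just before the post. Another post blocks the other way.
- tray (a joint): How far the tray (235 x 220 x 8 mm plywood, top 20 mm above the shelf, carrying the clear organiser box, which reaches 88 mm above the shelf) has slid to the left along the base's y, m. 0 = locked place, 0.080 = touching the buffer. It moves with about 2 N of friction.
- post_top (a point): Centre of the top of the tray's upright steel pull post, 18 mm in diameter and 62 mm tall, 82 mm above the shelf. The organiser's near wall is 45 mm beyond its axis. It moves with the tray.
- buffer: Black rubber buffer on the base, 60 x 12 x 18 mm, that stops the tray at the left end. Origin: centre of the underside of its face towards the tray. Pressing it with more than 25 N is too hard.
- egg: White ceramic egg-shaped ornament, 48 mm wide, 61 mm tall, standing on its small flat foot to the right of the base. Origin: centre of its foot.
- peg_a: Green plastic clothes peg, 72 x 10 x 13 mm, lying to the left of the base. Origin: centre of its underside.
- peg_b: Another such green clothes peg, also left of the base.

How it is judged:
On the way, in this order (a step that is already met when the one before it is completed fails the run):
1. the plunger rests in the notch by itself, fingers off it, the tray still in its locked place (value of joint plunger_lift between 0.0065 and 0.0095 m and value of joint tray below 0.01 m and contact force between the fingers and plunger_turn below 0.2 N), for 0.3 s.
2. the tray has been slid against the buffer with the plunger still parked (value of joint plunger_lift between 0.0065 and 0.0095 m and value of joint tray above 0.075 m), for 0.2 s.
At the end, for the whole second after the job is handed in: The plunger stays up in its rest notch (lift 6.5 to 9.5 mm), the tray stands at the buffer (slid more than 75 mm), both at rest; the egg and pegs are where they were (all of step 2 and velocity of joint each of tray, plunger_lift below 0.01 m/s); the robot touches nothing.
It fails at once if the side pin is pressed against the collar with more than 20 N (contact force between plunger_turn_c2 and anything else above 20 N).
It fails at once if the locking tip is pressed with more than 25 N (contact force between plunger_lift_c1 and anything else above 25 N).
It fails at once if the buffer is pressed with more than 25 N (contact force between buffer and anything else above 25 N).
It fails at once if the egg is moved more than 15 mm or tipped (distance of egg from where it was at the start of the episode above 0.015 m or angle between egg's own z axis and vertical above 0.35 rad).
It fails at once if a peg is moved more than 15 mm (distance of any of peg_a, peg_b from where it was at the start of the episode above 0.015 m).
It also fails if it takes over 72 s, if anything falls off the work surface, if the arm or the gripper's body presses on something with over 40 N, if the wrist force passes 120 N, or if a joint passes its speed limit or range.

ROBOT

A 6-joint arm with a two-finger parallel gripper is mounted at the origin on the work surface. World frame = base frame: x ahead of the robot, y to its left, z up, the work surface at z = 0. Lengths are in m, angles in rad, forces in N, time in s.
With the tool pointing down it reaches from about 0.375 to 0.925 m from the base axis. Payload 5.7 kg.
Tool frame: the origin (TCP) lies midway between the tips of the shut fingers; the grasp point (between the pads) lies 19 mm behind it; z points along the fingers, y is the direction in which the jaws open and shut (so a half turn about z gives the same grasp; the last joint's range is limited). The gripper opens to 85 mm and grips with 20 to 120 N. Pads are 22 mm wide; open, the fingers measure 114 mm over their backs; the gripper's body (76 mm by 85 mm) begins 54 mm behind the grasp point. The pads swing forward as they close: fully open they stand 13 mm farther back than shut.
Start: joints at [-1.227, 0.359, 1.51, -0, 1.272, -0.115], TCP at [0.266, -0.538, 0.195] pointing down, gripper open.
Joint ranges: [-2.97, 2.97], [-1.01, 2.36], [0.21, 2.38], [-0.96, 4.11], [0.2, 2.71], [-2.98, 2.98]. Speed limits (rad/s): [2.39, 2.39, 3.14, 3.14, 3.14, 3.14].

INTERFACE

Orientations are given as a rotation vector (axis times angle).
In Python, from plant import robot, capture gives the robot as it stands.
- The arm moves only by the tool carry_out, never from a script. Its argument "motion" is a list of rows, each a list of 6 numbers: the shift along the tool's x, y, z in mm, then the turn, a rotation vector about the tool's x, y, z in degrees. In form: [[x, y, z, rx, ry, rz], ...]. A call has 1 to 5 rows; each row is the pose to reach, as a shift and turn from the pose commanded when the call began, along the tool's axes at that moment; what a row does not reach only later rows make up. A row lasts 1/10 s, in which the tool goes at most 50 mm and 8.59 degrees, less where a joint would pass 70% of its speed; a pose out of reach is approached as far as the arm can. A call with a gripper value outside its range is refused whole. "hand" is the gripper's target within -1 to 1 (fully open at 1, half-way at 0, shut at -1), set as the call begins (left out, the last holds). The fingers move at their own pace and stop on an object; "squeeze" is the grip in N (left out, the last holds). Time passes only in rows, so rows that repeat a pose let the fingers close. It gives the time, the measured TCP pose, the force and the opening at its end, in the units of the state.
- robot.observe(): the state, without advancing time (a new reading comes with each control period).
- capture(name): name is "side" or "top" or "wrist"; returns a dict with "color" (420x560x3 uint8, red, green, blue), "z_map" (420x560 float32, m along the optical axis (not along the pixel's ray), 0 where there is no reading), "fx", "fy", "cx", "cy" (pixels), "R" (3x3) and "t" (3): a world point X has camera coordinates R X + t; the wrist camera has in their place "hand_eye" (4x4, takes a point from camera to tool coordinates, whose origin is the TCP and whose axes are the flange's). Camera axes: x right, y down, z forward; pixel columns grow to the right and rows downward; lengths in m; the calibration is good to about 2 mm. A picture is of the moment at which its call begins: read the wrist's pose just before it.
- robot.sign_off(): hands the job in, once; it reports no verdict.
The state is a dict: "clock": time; "q": joint angles; "joint_velocities": joint speeds; "joint_torque": joint torques, N m; "eef_pos": TCP position; "tcp_rot": TCP orientation; "contact_force": force on the tool from outside, world axes, zero at the start; "moment": the same for the moment, N m; "gripper_width": finger opening in m.
Only numpy, scipy, OpenCV 4.12 (cv2) and the standard library are available. Lean on these libraries where they do the work, as an engineer would, in place of code of your own. Each camera call takes 0.05 s, during which the arm holds its last target.

## Working session

There is one attempt and no reset: what is moved stays moved. The work goes in short steps, Python scripts to look and compute and a tool call to move; the robot and the scene stay as the last step left them, time stands still between calls to the robot, and variables do not carry over. Pictures are saved under pics/ and viewed, and the job is handed in when it is done.

Besides the shell and the picture viewer there is one more tool, called after "Request:" as name([rows], argument=value, ...), one row to a line, values as JSON. carry_out: Moves the arm, as the interface text tells. Its arguments: {"type":"object","properties":{"motion":{"type":"array","items":{"type":"array","items":{"type":"number"}}},"hand":{"type":"number"},"squeeze":{"type":"number"}},"required":["motion"]}

```bash
ls; mkdir -p pics; python3 - <<'E'
from plant import robot, capture
import cv2,pickle
print(robot.observe())
d={}
for n in ["side","top","wrist"]:
    c=capture(n); d[n]=c
    cv2.imwrite(f"pics/{n}0.png",cv2.cvtColor(c["color"],cv2.COLOR_RGB2BGR))
    print(n,c["fx"],c["cx"],c["cy"],c.get("R"),c.get("t"),c.get("hand_eye"))
pickle.dump(d,open("d0.pkl","wb"))
E
```

```text
pics
{'clock': 0.0, 'q': array([-1.22710662e+00,  3.59512747e-01,  1.51145482e+00,  3.62843451e-05,
        1.27249716e+00, -1.15066920e-01]), 'joint_velocities': array([-0.00101372,  0.00016351,  0.00034401, -0.00067356, -0.00047096,
        0.0008382 ]), 'joint_torque': array([-1.20314157e-04, -5.27629387e+01, -2.78616536e+01, -3.42411004e-04,
        1.33668777e-02,  1.79244694e-05]), 'eef_pos': array([ 0.26546676, -0.53723204,  0.19384052]), 'tcp_rot': array([-3.05749667e+00, -7.13870589e-01,  2.81145260e-04]), 'contact_force': array([-0.32097135, -0.49355768, -0.89168925]), 'moment': array([-0.01241091, -0.01981468, -0.02934584]), 'gripper_width': 0.08544591923950821}
side 516.1399750602618 284.5495027572449 197.78702969583304 [[-0.99644665 -0.08362601 -0.01003851]
 [-0.04598609  0.64001685 -0.76698351]
 [ 0.07056458 -0.76379652 -0.64158828]] [0.55377997 0.04843389 1.05714618] None
top 380.1589294985621 279.04177956340203 207.62263417254738 [[ 0.02228964 -0.99969479  0.01065313]
 [-0.99426324 -0.02328102 -0.10439634]
 [ 0.10461249 -0.00826506 -0.99447872]] [0.05166927 0.57098862 0.84479119] None
wrist 377.0240005686606 278.92864801765364 203.63583767578888 None None [[ 7.90160165e-04 -9.47884129e-01 -3.18614270e-01  8.20724734e-02]
 [ 9.99999685e-01  7.71138789e-04  1.85835044e-04  2.80752510e-04]
 [ 6.95457339e-05 -3.18614317e-01  9.47884440e-01 -1.80545866e-01]
 [ 0.00000000e+00  0.00000000e+00  0.00000000e+00  1.00000000e+00]]
```

View pics/top0.png

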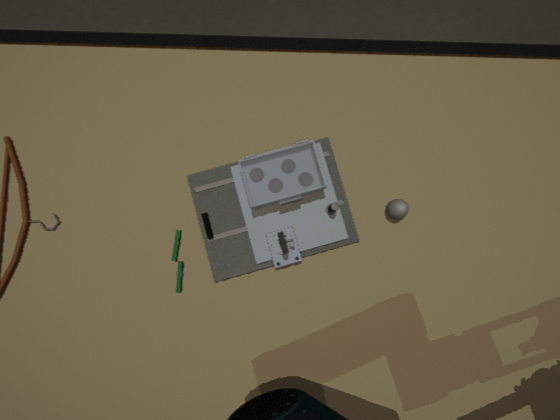

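View pics/side0.png

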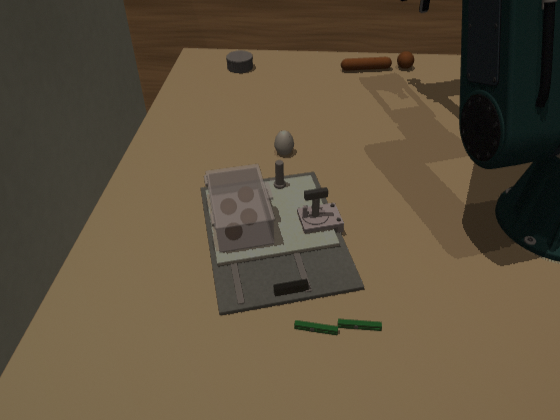

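The top view shows the base corners at about (187,176), (327,138), (358,241) and (216,281). The T-bar is at about (283,242), the pull post at (335,207), the buffer at (208,226), the egg at (397,209) and the pegs at about (178,260). In the side view the bar is at (316,193) and the post top at (280,163).

```bash
cat > h.py <<'E'
import numpy as np,cv2
def ray(c,u,v):
    d=np.array([(u-c["cx"])/c["fx"],(v-c["cy"])/c["fy"],1.])
    return -c["R"].T@c["t"], c["R"].T@d
def onz(c,u,v,z):
    o,d=ray(c,u,v); return o+d*(z-o[2])/d[2]
def depthpt(c,u,v):
    o,d=ray(c,u,v); return o+d*c["z_map"][int(round(v)),int(round(u))]
def tri(c1,p1,c2,p2):
    o1,d1=ray(c1,*p1);o2,d2=ray(c2,*p2)
    s=np.linalg.lstsq(np.c_[d1,-d2],o2-o1,rcond=None)[0]
    a=o1+s[0]*d1;b=o2+s[1]*d2
    return (a+b)/2,np.linalg.norm(a-b)
E
python3 - <<'E'
import pickle,cv2
from h import *
d=pickle.load(open("d0.pkl","rb"))
t=d["top"]["color"][185:285,235:365]; cv2.imwrite("pics/tz.png",cv2.resize(t,None,fx=6,fy=6,interpolation=cv2.INTER_CUBIC)[:,:,::-1])
t=d["side"]["color"][140:260,250:380]; cv2.imwrite("pics/sz.png",cv2.resize(t,None,fx=5,fy=5,interpolation=cv2.INTER_CUBIC)[:,:,::-1])
c=d["top"]
P=[onz(c,u,v,0.01) for u,v in [(187,176),(327,138),(358,241),(216,281)]]
print(np.round(P,4))
for a,b in [(0,1),(1,2),(2,3),(3,0)]: 
    e=P[b]-P[a];print(np.linalg.norm(e),np.arctan2(e[1],e[0]))
E
```

```text
[[ 0.6419  0.284   0.01  ]
 [ 0.7425 -0.0469  0.01  ]
 [ 0.4977 -0.1216  0.01  ]
 [ 0.3986  0.2058  0.01  ]]
0.34580754196591496 -1.2755082919321734
0.2559649011837017 -2.8453172489880867
0.3420523005056661 1.8647102190264149
0.25552618779895064 0.3109751188204322
```

View pics/tz.png

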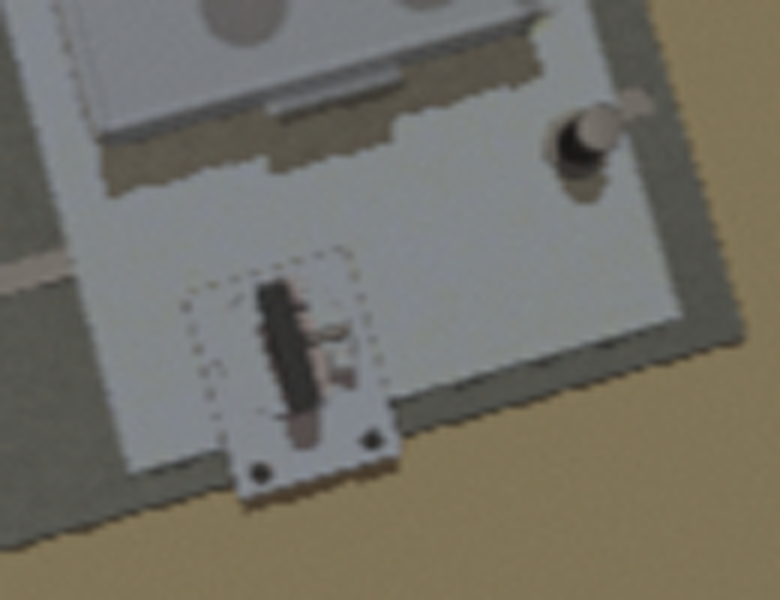

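View pics/sz.png

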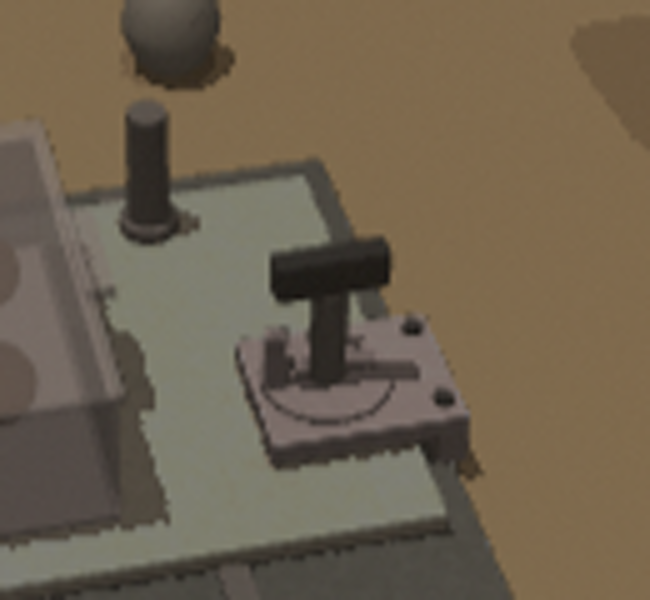

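```bash
python3 - <<'E'
import pickle,cv2
from h import *
d=pickle.load(open("d0.pkl","rb"))
T,S=d["top"],d["side"]
print("bar top",onz(T,283.3,242.5,.1), "side centre",onz(S,316,194,.091), tri(T,(283.3,242.5),S,(316,193)))
print("post top",onz(T,335.2,206.3,.082),onz(S,279.4,162.4,.082),tri(T,(335.2,206.3),S,(279.4,162.4)))
# bar mask in top via depth height
m=np.zeros((420,560),np.uint8)
for v in range(225,262):
  for u in range(268,300):
    p=depthpt(T,u,v)
    if T["z_map"][v,u]>0 and p[2]>0.09 : m[v,u]=255
n=(m>0).sum();print("n",n)
vs,us=np.nonzero(m)
P=np.array([onz(T,u,v,.1) for u,v in zip(us,vs)])
r=cv2.minAreaRect((P[:,:2]*1000).astype(np.float32));print(r)
P2=np.array([depthpt(T,u,v) for u,v in zip(us,vs)]);print("z med",np.median(P2[:,2]), P2[:,:2].mean(0))
pc=np.cov((P[:,:2]).T);w,V=np.linalg.eigh(pc);print("yaw",np.arctan2(V[1,1],V[0,1]),np.sqrt(w*12))
yaw=.297;c=np.mean([onz(T,u,v,0.01) for u,v in [(187,176),(327,138),(358,241),(216,281)]],0)
print("plunger from base",c[:2]+np.array([np.cos(yaw),np.sin(yaw)])*-.085)
E
```

```text
bar top [0.48904717 0.05473528 0.1       ] side centre [0.48952107 0.0572044  0.091     ] (array([0.48939684, 0.05454847, 0.09129672]), np.float64(0.0004627278862048901))
post top [ 0.56987481 -0.05639628  0.082     ] [ 0.57021233 -0.05266734  0.082     ] (array([ 0.57043661, -0.05688059,  0.07890565]), np.float64(0.00042668257584176886))
n 127
((489.53887939453125, 54.987586975097656), (44.93955612182617, 12.057549476623535), 18.026042938232422)
z med 0.1005124213448697 [0.4896377  0.05505924]
yaw -2.8291533212016162 [0.01223245 0.04547978]
plunger from base [0.48886858 0.05546013]
```

Measured so far:

| Item | Measurement | Check |
|---|---|---|
| Bar centre | (0.4893, 0.055, 0.091), yaw about 0.31 | fits the given 46 x 12 mm and height |
| Post | (0.570, -0.056) | triangulated height 79 mm against the given 82 mm |
| Base yaw | about 0.30 | |

Next I work out the approach move.

```bash
cat >> h.py <<'E'
from scipy.spatial.transform import Rotation as Ro
def go(x,y,z,yaw):
    from plant import robot
    s=robot.observe();R=Ro.from_rotvec(s["tcp_rot"]).as_matrix()
    Rt=np.c_[[np.cos(yaw),np.sin(yaw),0],[np.sin(yaw),-np.cos(yaw),0],[0,0,-1]]
    print("t",round(s["clock"],2),"pos",np.round(s["eef_pos"],4),"yaw",round(np.arctan2(R[1,0],R[0,0]),4),"q",np.round(s["q"],3),"F",np.round(s["contact_force"],2),"M",np.round(s["moment"],3),"w",round(s["gripper_width"],4))
    print("shift mm",np.round(R.T@(np.array([x,y,z])-s["eef_pos"])*1000,1),"turn deg",np.round(np.degrees(Ro.from_matrix(R.T@Rt).as_rotvec()),2))
E
python3 -c "
from h import *
go(.4893,.055,.195,.31)"
```

```text
t 0.15 pos [ 0.2655 -0.5374  0.194 ] yaw 0.4588 q [-1.227  0.359  1.511 -0.     1.273 -0.115] F [ 0.72 -0.68 -0.08] M [-0.017 -0.037  0.005] w 0.0851
shift mm [ 4.63e+02 -4.32e+02 -3.00e-01] turn deg [-0.08 -0.    8.53]
```

Request:
carry_out([
  [31,-29,0,0,0,0],
  [62,-58,0,0,0,0],
  [93,-87,0,0,0,0],
  [124,-116,0,0,0,0],
  [155,-145,0,0,0,0],
], hand=1)

```text
clock: 0.65
eef_pos: [0.3406, -0.3375, 0.1945]
tcp_rot: [-3.059, -0.714, -0.0]
contact_force: [0.8, 0.1, 0.4]
gripper_width: 0.0854
```

Request:
carry_out([
  [31,-29,0,0,0,0],
  [62,-58,0,0,0,0],
  [93,-87,0,0,0,0],
  [124,-116,0,0,0,0],
  [155,-145,0,0,0,0],
])

```text
clock: 1.15
eef_pos: [0.4154, -0.1389, 0.1947]
tcp_rot: [-3.059, -0.714, -0.0]
contact_force: [0.9, -0.6, 0.3]
gripper_width: 0.0854
```

```bash
python3 -c "
from h import *
go(.4893,.055,.195,.31)"
```

```text
t 1.15 pos [ 0.4154 -0.1389  0.1947] yaw 0.4585 q [-0.481  0.122  1.84   0.     1.18   0.631] F [ 0.9  -0.57  0.3 ] M [ 0.021 -0.023  0.016] w 0.0854
shift mm [ 152.1 -141.2   -0.3] turn deg [-0.   -0.    8.51]
```

Request:
carry_out([
  [37,-34,0,0,0,2],
  [74,-68,0,0,0,5],
  [111,-102,0,0,0,8.5],
  [148,-137,0,0,0,8.5],
  [148,-137,0,0,0,8.5],
])

```text
clock: 1.65
eef_pos: [0.4888, 0.053, 0.1947]
tcp_rot: [-3.1, -0.494, -0.003]
contact_force: [-0.8, -0.3, -0.3]
gripper_width: 0.0853
```

```bash
python3 - <<'E'
from h import *
from plant import robot,capture
go(.4893,.055,.15,.31)
s=robot.observe();c=capture("wrist")
R=Ro.from_rotvec(s["tcp_rot"]).as_matrix();H=c["hand_eye"]
# world->cam
Rwc=R@H[:3,:3];twc=R@H[:3,3]+s["eef_pos"]
c["R"]=Rwc.T;c["t"]=-Rwc.T@twc
import pickle;pickle.dump(c,open("w1.pkl","wb"))
im=cv2.cvtColor(c["color"],cv2.COLOR_RGB2BGR);
for (p,col) in [((.4893,.055,.1),(0,0,255)),((.570,-.056,.082),(255,0,0))]:
    k=c["R"]@np.array(p)+c["t"];cv2.drawMarker(im,(int(c["fx"]*k[0]/k[2]+c["cx"]),int(c["fy"]*k[1]/k[2]+c["cy"])),col,0,8)
cv2.imwrite("pics/w1.png",im)
E
```

```text
t 1.65 pos [0.4888 0.053  0.1947] yaw 0.316 q [-0.035  0.202  1.739  0.003  1.2    1.219] F [-0.77 -0.32 -0.3 ] M [-0.055  0.02   0.011] w 0.0853
shift mm [ 1.  -1.7 44.8] turn deg [-0.11 -0.12  0.35]
```

View pics/w1.png

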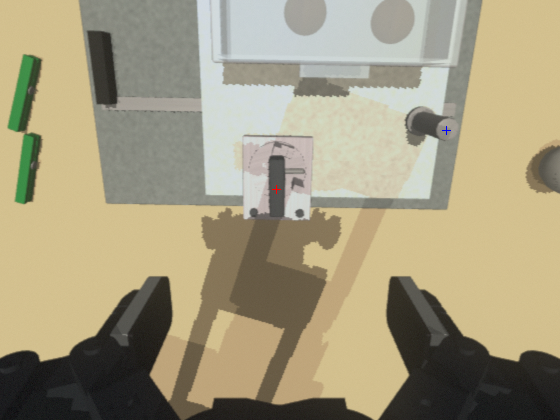

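The wrist view shows the T-bar at about (277,186), lined up with the jaws. The projected estimates fall on the bar at (277,188) and on the post top at (446,130).

```bash
python3 - <<'E'
import pickle
from h import *
c=pickle.load(open("w1.pkl","rb"))
g=c["color"].max(2); m=np.zeros((420,560),np.uint8)
for v in range(140,235):
  for u in range(250,305):
    if c["z_map"][v,u]>0 and .097<depthpt(c,u,v)[2]<.105: m[v,u]=255
vs,us=np.nonzero(m);P=np.array([onz(c,u,v,.1) for u,v in zip(us,vs)])
print(len(us),cv2.minAreaRect((P[:,:2]*1000).astype(np.float32)))
w,V=np.linalg.eigh(np.cov(P[:,:2].T));print(P.mean(0),np.arctan2(V[1,1],V[0,1]),np.sqrt(12*w))
for q in [(446,130)]: print(onz(c,*q,.082),depthpt(c,*q))
go(.489,.055,.15,.305)
E
```

```text
883 ((490.48541259765625, 56.077171325683594), (45.793949127197266, 11.249160766601562), 18.349517822265625)
[0.49097687 0.05600322 0.1       ] -2.8191161568226817 [0.01149566 0.04634052]
[ 0.57038271 -0.05569768  0.082     ] [ 0.57036885 -0.05519555  0.08310321]
t 1.7 pos [0.4878 0.0506 0.1945] yaw 0.3157 q [-3.800e-02  2.010e-01  1.740e+00  1.000e-03  1.201e+00  1.217e+00] F [-0.57 -0.39 -0.56] M [ 0.031  0.004 -0.015] w 0.085
shift mm [ 2.5 -3.8 44.5] turn deg [-0.03 -0.01  0.61]
```

Request:
carry_out([
  [3.3,-4.1,25,0,0,0],
  [3.3,-4.1,50,0,0,0],
  [3.3,-4.1,80,0,0,0],
  [3.3,-4.1,100,0,0,0],
  [3.3,-4.1,109,0,0,0],
], hand=-0.3, squeeze=40)

```text
clock: 2.2
eef_pos: [0.4869, 0.0513, 0.0838]
tcp_rot: [-3.104, -0.484, 0.006]
contact_force: [0.0, -0.2, 0.1]
gripper_width: 0.03
```

Request:
carry_out([
  [0,0,0,0,0,0],
  [0,0,0,0,0,0],
  [0,0,0,0,0,0],
])

```text
clock: 2.5
eef_pos: [0.4902, 0.0523, 0.0869]
tcp_rot: [3.104, 0.485, 0.003]
contact_force: [0.8, 1.1, -0.4]
gripper_width: 0.0302
```

```bash
python3 - <<'E'
from h import *
from plant import robot,capture
go(.4897,.0555,.085,.315)
c=capture("side")
cv2.imwrite("pics/s2.png",cv2.resize(c["color"][120:270,230:430],None,fx=4,fy=4,interpolation=2)[:,:,::-1])
E
```

```text
t 2.5 pos [0.4902 0.0523 0.0869] yaw 0.3101 q [-0.034  0.34   1.863  0.     0.937  1.227] F [ 0.81  1.08 -0.45] M [-0.002  0.021 -0.058] w 0.0302
shift mm [ 0.5 -3.2  1.9] turn deg [ 0.04 -0.12 -0.28]
```

View pics/s2.png

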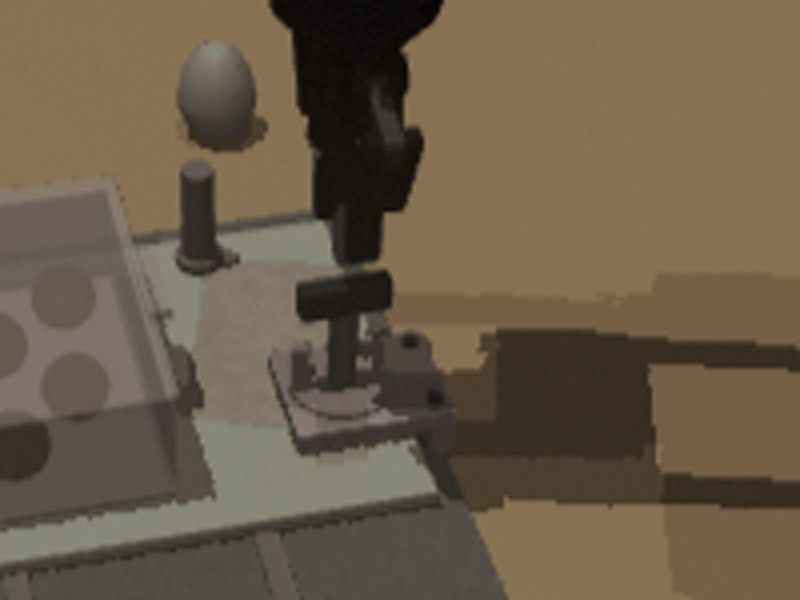

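```bash
python3 - <<'E'
from h import *
from plant import robot,capture
go(.4897,.0555,.085,.315)
c=capture("side")
im=cv2.resize(c["color"][120:270,230:430],None,fx=4,fy=4,interpolation=2)[:,:,::-1].copy()
s=robot.observe();R=Ro.from_rotvec(s["tcp_rot"]).as_matrix()
for sg,col in [(1,(0,0,255)),(-1,(255,0,0)),(0,(0,255,0))]:
  p=s["eef_pos"]+R[:,1]*sg*.015
  k=c["R"]@p+c["t"];u=c["fx"]*k[0]/k[2]+c["cx"];v=c["fy"]*k[1]/k[2]+c["cy"]
  print(sg,p,u,v);cv2.drawMarker(im,(int((u-230)*4),int((v-120)*4)),col,0,12)
cv2.imwrite("pics/s3.png",im)
c=capture("top")
cv2.imwrite("pics/t3.png",cv2.resize(c["color"][160:300,200:370],None,fx=4,fy=4,interpolation=2)[:,:,::-1])
E
```

```text
t 2.55 pos [0.4901 0.0524 0.0868] yaw 0.3103 q [-0.034  0.34   1.863  0.     0.937  1.227] F [-0.45 -0.48  0.52] M [0.    0.023 0.007] w 0.0299
shift mm [ 0.5 -3.   1.8] turn deg [ 0.04 -0.12 -0.27]
1 [0.49463484 0.03824232 0.08679195] 313.67508940902275 189.38006546426212
-1 [0.48547291 0.06680906 0.08677262] 317.8723810845472 199.0002664813749
0 [0.49005387 0.05252569 0.08678229] 315.75007819941027 194.13594397234542
```

View pics/s3.png

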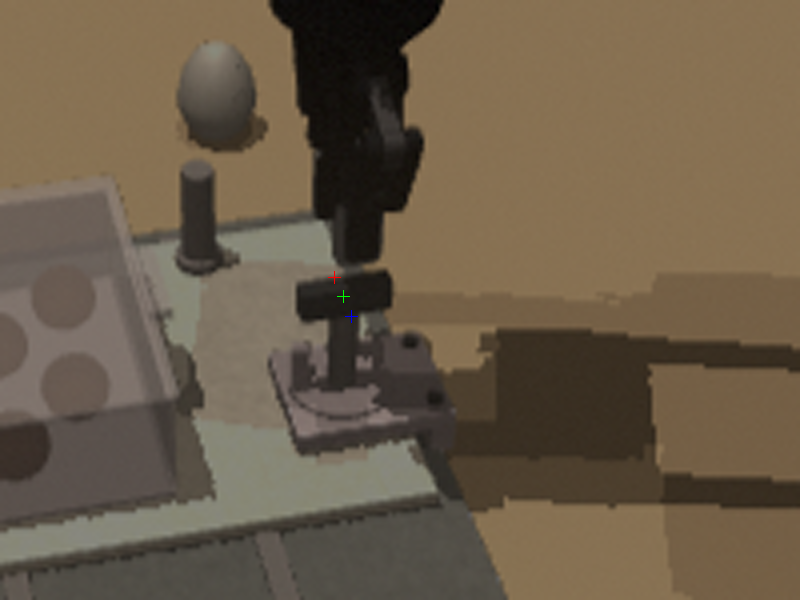

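View pics/t3.png

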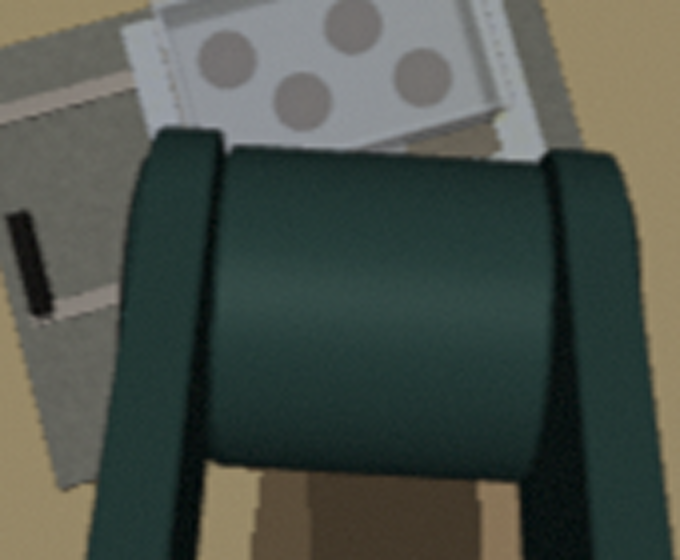

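The picture is ambiguous: the near fingertip seems to end at about (358,262), above the projected tip at (350,316). I'll check with contrast and depth before closing.

```bash
python3 - <<'E'
from h import *
from plant import robot,capture
go(.4897,.0555,.085,.315)
c=capture("side")
a=c["color"][140:235,285:355].astype(float); a=np.clip((a/255)**.5*255,0,255).astype(np.uint8)
cv2.imwrite("pics/s4.png",cv2.resize(a,None,fx=6,fy=6,interpolation=0)[:,:,::-1])
for v in range(168,216,3):
    print(v,[tuple(int(1000*x) for x in depthpt(c,u,v)[1:]) for u in (312,316,320,324)])
E
```

```text
t 2.65 pos [0.4898 0.0526 0.0866] yaw 0.3105 q [-0.033  0.34   1.863  0.     0.937  1.227] F [-0.59 -0.25  1.57] M [ 0.038 -0.007  0.016] w 0.0298
shift mm [ 0.7 -2.8  1.6] turn deg [ 0.03 -0.09 -0.26]
168 [(38, 138), (91, 178), (106, 189), (92, 179)]
171 [(37, 131), (94, 174), (103, 180), (97, 177)]
174 [(38, 124), (75, 153), (75, 153), (80, 157)]
177 [(-99, 10), (74, 145), (80, 150), (76, 148)]
180 [(-74, 22), (76, 139), (81, 144), (76, 141)]
183 [(-66, 20), (78, 134), (81, 137), (76, 134)]
186 [(-57, 18), (74, 124), (-70, 9), (-80, 1)]
189 [(55, 101), (51, 98), (54, 101), (52, 100)]
192 [(61, 98), (62, 100), (61, 99), (58, 97)]
195 [(63, 93), (61, 91), (60, 91), (54, 87)]
198 [(65, 87), (63, 86), (-13, 22), (-27, 10)]
201 [(58, 74), (63, 78), (-3, 22), (-17, 10)]
204 [(58, 66), (61, 69), (21, 35), (17, 32)]
207 [(59, 59), (59, 59), (31, 36), (28, 34)]
210 [(59, 51), (61, 53), (41, 37), (41, 37)]
213 [(60, 44), (63, 47), (52, 38), (51, 38)]
```

View pics/s4.png

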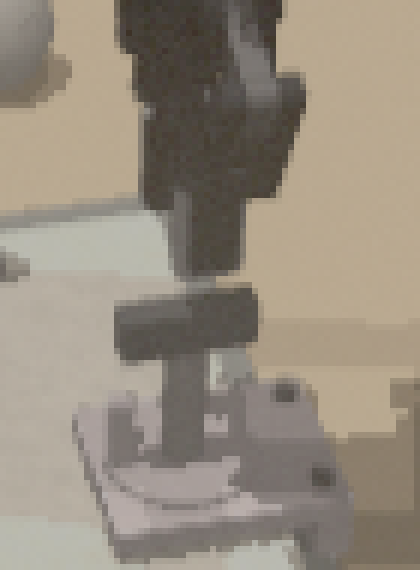

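```bash
python3 - <<'E'
from h import *
from plant import robot,capture
s=robot.observe();c=capture("wrist")
R=Ro.from_rotvec(s["tcp_rot"]).as_matrix();H=c["hand_eye"]
Rwc=R@H[:3,:3];twc=R@H[:3,3]+s["eef_pos"]
c["R"]=Rwc.T;c["t"]=-Rwc.T@twc
cv2.imwrite("pics/w4.png",c["color"][:,:,::-1])
import pickle;pickle.dump((s,c),open("w4.pkl","wb"))
z=c["z_map"]
# tool coords of pixels
vs,us=np.mgrid[0:420:1,0:560:1]
cam=np.stack([(us-c["cx"])/c["fx"]*z,(vs-c["cy"])/c["fy"]*z,z],-1)
tool=cam@H[:3,:3].T+H[:3,3]
np.save("tool4.npy",tool)
for v in range(200,420,12):
    print(v,[tuple(int(1000*x) for x in tool[v,u]) if z[v,u]>0 else None for u in (220,240,260,279,300,320,340)])
E
```

```text
200 [(2, -40, 64), (7, -24, 47), (7, -11, 48), (24, 0, -4), (7, 13, 48), (6, 26, 50), (2, 41, 63)]
212 [(-6, -40, 65), (0, -24, 49), (22, -8, -14), (22, 0, -14), (1, 13, 42), (-1, 27, 50), (-6, 42, 66)]
224 [(-15, -40, 64), (-8, -25, 48), (-8, -12, 48), (16, 0, -14), (-5, 13, 39), (-9, 27, 49), (-15, 42, 64)]
236 [(-24, -41, 65), (-18, -25, 50), (-17, -12, 48), (10, 0, -15), (-5, 12, 21), (-18, 27, 51), (-24, 43, 64)]
248 [(-38, -43, 74), (-27, -25, 51), (-27, -12, 50), (3, 0, -15), (-26, 14, 49), (-27, 28, 51), (-38, 45, 75)]
260 [(-53, -45, 84), (-36, -26, 50), (-36, -12, 50), (-1, 0, -16), (-36, 14, 51), (-36, 28, 50), (-54, 48, 86)]
272 [None, (10, -14, -50), (-45, -12, 51), (-9, 0, -14), (-45, 14, 51), (10, 16, -51), (-64, 48, 84)]
284 [(11, -20, -61), (5, -14, -51), (-75, -14, 85), (-15, 0, -15), (-74, 17, 84), (10, 15, -60), (7, 23, -54)]
296 [(10, -19, -68), (0, -14, -52), (-85, -14, 84), (-85, 0, 84), (-86, 17, 84), (7, 15, -62), (10, 21, -68)]
308 [(11, -18, -75), (-2, -14, -55), (-97, -15, 84), (-97, 0, 84), (-97, 17, 85), (3, 15, -64), (11, 20, -75)]
320 [(11, -17, -82), 
[... 329 characters left out ...]
[(16, -14, -104), (-145, -33, 85), (-145, -15, 85), (-144, 0, 84), (-144, 18, 84), (-145, 35, 85), (17, 15, -104)]
368 [(17, -13, -108), (-156, -33, 82), (-157, -15, 84), (-156, 0, 83), (-157, 18, 84), (-157, 36, 84), (17, 14, -108)]
380 [(17, -13, -112), (-170, -33, 84), (-170, -16, 84), (-170, 0, 83), (-170, 18, 84), (-171, 36, 85), (17, 13, -113)]
392 [(17, -12, -115), (-183, -34, 84), (-185, -16, 85), (-185, 0, 85), (-184, 19, 85), (-184, 37, 84), (17, 13, -116)]
404 [(17, -11, -119), (9, -8, -111), (11, -4, -113), (-197, 0, 83), (10, 5, -112), (10, 9, -112), (17, 13, -119)]
416 [(16, -11, -121), (11, -8, -117), (11, -3, -116), (11, 0, -116), (11, 4, -117), (11, 9, -116), (17, 12, -122)]
```

View pics/w4.png

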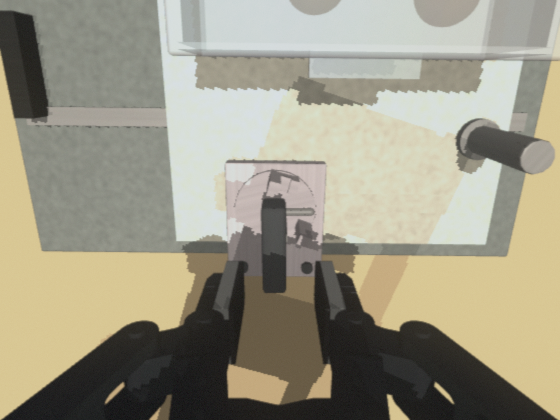

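```bash
python3 - <<'E'
from h import *
t=np.load("tool4.npy")
m=(np.abs(t[...,0])<14)&(np.abs(t[...,1])>12)&(np.abs(t[...,1])<26)&(t[...,2]<-18)&(t[...,2]>-90)
v,u=np.nonzero(m);z=t[m][:,2]
i=np.argsort(-z)[:25]
for k in i: print(u[k],v[k],np.round(t[v[k],u[k]]*1000,1))
E
python3 - <<'E'
from h import *
t=np.load("tool4.npy")*1000
m=(np.abs(t[...,0])<14)&(np.abs(t[...,1])>12)&(np.abs(t[...,1])<28)&(t[...,2]<-10)&(t[...,2]>-90)
v,u=np.nonzero(m);z=t[m][:,2]
i=np.argsort(-z)
for k in i[:200:12]: print(u[k],v[k],np.round(t[v[k],u[k]],1))
b=(np.abs(t[...,1])<9)&(np.abs(t[...,2]+15)<4)&(np.abs(t[...,0])<40)
p=t[b];print("bar x",np.percentile(p[:,0],[1,99]),"y",np.percentile(p[:,1],[2,98]),np.median(p[:,2]))
E
```

```text
314 266 [  6.4  15.1 -38. ]
243 276 [  2.4 -14.9 -39.3]
314 270 [  5.4  15.  -39.7]
243 285 [ -1.1 -14.8 -40.8]
314 284 [ -0.3  15.  -41.2]
315 262 [ 10.4  15.  -42.1]
243 302 [ -8.4 -14.9 -42.3]
315 263 [ 10.2  15.  -42.5]
242 270 [  7.1 -14.8 -42.7]
314 297 [ -5.5  15.  -42.9]
242 273 [  5.9 -14.8 -43.2]
226 262 [ 11.  -21.1 -43.3]
315 280 [  2.9  15.1 -43.5]
241 262 [ 11.2 -15.  -43.7]
243 307 [ -9.8 -14.8 -43.9]
242 277 [  4.7 -14.8 -44.2]
318 263 [ 11.2  16.  -44.4]
bar x [-20.35001292  24.16504606] y [-8.21564793  3.25825922] -14.735570427696729
```

Both views agree that the visible fingertips sit about 36 to 38 mm short of the stated TCP. Closing here is a harmless test: the jaws either stop at 12 mm on the bar or close above it.

Request:
carry_out([
  [1.5,-2.7,0,0,0,0],
  [1.5,-2.7,0,0,0,0],
  [1.5,-2.7,0,0,0,0],
  [1.5,-2.7,0,0,0,0],
], hand=-0.65, squeeze=20)

```text
clock: 3.15
eef_pos: [0.4897, 0.0558, 0.0857]
tcp_rot: [-3.104, -0.486, 0.0]
contact_force: [-0.2, -0.2, 0.2]
gripper_width: 0.0148
```

Request:
carry_out([
  [0,0,0,0,0,0],
  [0,0,0,0,0,0],
  [0,0,0,0,0,0],
], hand=-0.9)

```text
clock: 3.45
eef_pos: [0.4897, 0.0557, 0.0857]
tcp_rot: [-3.104, -0.486, 0.0]
contact_force: [0.3, 0.2, -0.3]
gripper_width: 0.0044
```

```bash
cat > look.py <<'E'
import sys
from h import *
from plant import robot,capture
def look(name,x=.4897,y=.0555,z=.085,yaw=.315):
    go(x,y,z,yaw)
    c=capture("side")
    a=c["color"][140:235,265:365].astype(float); a=np.clip((a/255)**.5*255,0,255).astype(np.uint8)
    cv2.imwrite(f"pics/{name}.png",cv2.resize(a,None,fx=6,fy=6,interpolation=0)[:,:,::-1])
    return c
if __name__=="__main__": look(sys.argv[1])
E
python3 look.py s5
```

```text
t 3.45 pos [0.4897 0.0557 0.0857] yaw 0.3104 q [-0.027  0.342  1.862  0.     0.937  1.233] F [ 0.33  0.21 -0.31] M [-0.047 -0.002  0.025] w 0.0044
shift mm [-0.   0.2  0.7] turn deg [-0.01  0.01 -0.26]
```

View pics/s5.png

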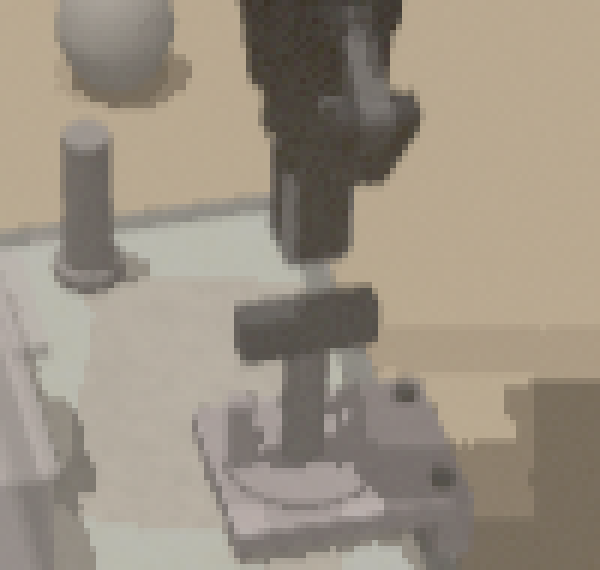

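Confirmed: the jaws closed to 4.4 mm above the bar, so the real fingertips are well short of the reported TCP. I'll measure the tip height here.

```bash
python3 - <<'E'
from h import *
from plant import robot,capture
c=capture("side"); s=robot.observe(); print(s["eef_pos"])
for u in (313,316,319,322):
  for v in range(178,188):
    p=depthpt(c,u,v)*1000
    print(u,v,np.round(p)) if abs(p[1]-62)<15 and p[2]>105 else None
c=capture("wrist");z=c["z_map"];H=c["hand_eye"]
vs,us=np.mgrid[0:420,0:560]
cam=np.stack([(us-c["cx"])/c["fx"]*z,(vs-c["cy"])/c["fy"]*z,z],-1)
t=(cam@H[:3,:3].T+H[:3,3])*1000
m=(np.abs(t[...,0])<16)&(np.abs(t[...,1])<20)&(t[...,2]<-18)&(t[...,2]>-90)&(z>0)
p=t[m];i=np.argsort(-p[:,2]);print(np.round(p[i[:200:20]],1))
E
```

```text
[0.48968296 0.05566845 0.08570207]
313 178 [496.  68. 138.]
313 179 [496.  66. 134.]
313 180 [496.  67. 132.]
313 181 [496.  69. 131.]
313 182 [496.  68. 128.]
313 183 [496.  68. 126.]
316 178 [490.  72. 141.]
316 179 [490.  75. 141.]
316 180 [490.  73. 137.]
316 181 [490.  72. 134.]
316 182 [490.  71. 131.]
316 183 [490.  65. 124.]
319 178 [485.  70. 140.]
319 179 [485.  69. 137.]
319 180 [485.  71. 136.]
319 181 [485.  71. 134.]
319 182 [485.  69. 129.]
319 183 [485.  63. 123.]
322 178 [479.  68. 138.]
322 179 [479.  69. 137.]
322 180 [479.  69. 135.]
322 181 [479.  68. 132.]
322 182 [479.  60. 123.]
[[ 10.7   3.2 -40.9]
 [ 11.2   2.4 -41.8]
 [ 10.6   4.  -42.5]
 [ 10.9  -6.6 -43.1]
 [ 10.8   3.2 -43.8]
 [  7.  -12.7 -44.3]
 [  7.2  10.9 -44.7]
 [ 11.4  -2.9 -44.8]
 [ 11.6  -7.7 -45.2]
 [ 11.2   8.7 -45.4]]
```

Tip offset is about -37 mm, from both views. For fingertips near z = 0.086 I need the TCP at about 0.049. I'll open the jaws and descend with a check on the way.

Request:
carry_out([
  [0,0,0,0,0,0],
  [0,0,0,0,0,0],
  [0,0,0,0,0,0],
  [0,0,4,0,0,0],
  [0,0,10,0,0,0],
], hand=0)

```text
clock: 4.1
eef_pos: [0.4901, 0.0557, 0.0756]
tcp_rot: [3.104, 0.486, 0.001]
contact_force: [0.4, 0.5, -0.5]
gripper_width: 0.0429
```

Request:
carry_out([
  [0,0,8,0,0,0],
  [0,0,16,0,0,0],
  [0,0,22,0,0,0],
  [0,0,26,0,0,0],
  [0,0,26,0,0,0],
])

```text
clock: 4.6
eef_pos: [0.4891, 0.0557, 0.049]
tcp_rot: [-3.103, -0.486, 0.002]
contact_force: [-0.5, 0.0, 0.5]
gripper_width: 0.0428
```

```bash
python3 look.py s6
```

```text
t 4.6 pos [0.4891 0.0557 0.049 ] yaw 0.3104 q [-0.027  0.399  1.896  0.     0.848  1.233] F [-0.5   0.01  0.51] M [-0.    -0.013 -0.04 ] w 0.0428
shift mm [  0.4   0.4 -36. ] turn deg [-0.04  0.08 -0.26]
```

View pics/s6.png

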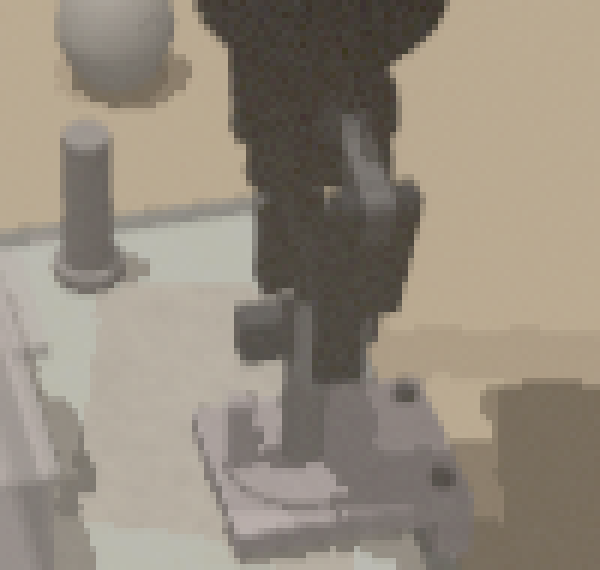

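The near finger now overlaps the bar (finger centre about x=327 in the zoom, bar centre about 306). I'll check how well the jaws are centred with the wrist view.

```bash
cat > wb.py <<'E'
from h import *
from plant import robot,capture
import sys
def wb(name):
    s=robot.observe();c=capture("wrist");z=c["z_map"];H=c["hand_eye"]
    vs,us=np.mgrid[0:420,0:560]
    cam=np.stack([(us-c["cx"])/c["fx"]*z,(vs-c["cy"])/c["fy"]*z,z],-1)
    t=(cam@H[:3,:3].T+H[:3,3])*1000
    cv2.imwrite(f"pics/{name}.png",c["color"][:,:,::-1])
    m=(np.abs(t[...,1])<11)&(np.abs(t[...,0])<40)&(z>0)&(t[...,2]>-62)&(t[...,2]<-40)
    p=t[m]; zz=np.median(p[:,2]); k=np.abs(p[:,2]-zz)<3; p=p[k]
    print(len(p),"top z tool",zz,"world",s["eef_pos"][2]*1000-zz,"x",np.percentile(p[:,0],[1,99]),"y",np.percentile(p[:,1],[1,99]))
    print("tool yaw of bar deg",np.degrees(np.arctan(np.polyfit(p[:,0],p[:,1],1)[0])))
if __name__=="__main__": wb(sys.argv[1])
E
python3 wb.py w6
```

```text
3099 top z tool -51.737930962119705 world 101.11508978538131 x [-20.79270789  23.43438387] y [-5.39494364  6.33308123]
tool yaw of bar deg -0.4602269113963925
```

View pics/w6.png

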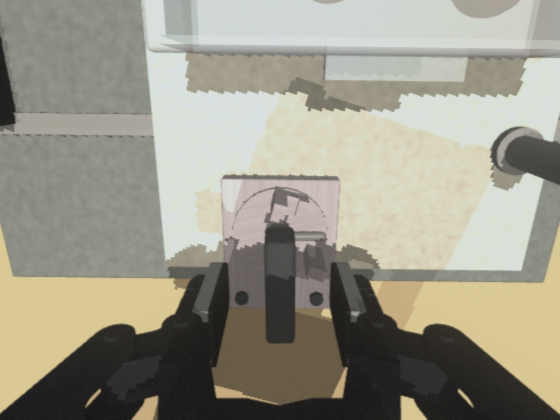

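Request:
carry_out([
  [1.3,0.5,0,0,0,-0.4],
  [1.3,0.5,0,0,0,-0.4],
])

```text
clock: 4.9
eef_pos: [0.4917, 0.0556, 0.0501]
tcp_rot: [3.102, 0.497, 0.002]
contact_force: [-0.4, 0.2, 0.1]
gripper_width: 0.0427
```

Request:
carry_out([
  [0,0,0,0,0,0],
  [0,0,0,0,0,0],
  [0,0,0,0,0,0],
  [0,0,0,0,0,0],
], hand=-0.9, squeeze=50)

```text
clock: 5.3
eef_pos: [0.4913, 0.0557, 0.05]
tcp_rot: [-3.102, -0.496, -0.001]
contact_force: [-0.8, 0.3, 4.0]
gripper_width: 0.0108
```

```bash
python3 look.py s7
```

```text
t 5.3 pos [0.4913 0.0557 0.05  ] yaw 0.3174 q [-0.027  0.399  1.892  0.     0.85   1.226] F [-0.8   0.32  4.01] M [ 0.144  0.129 -0.014] w 0.0108
shift mm [ -1.5  -0.3 -35. ] turn deg [-0.   -0.03  0.14]
```

View pics/s7.png

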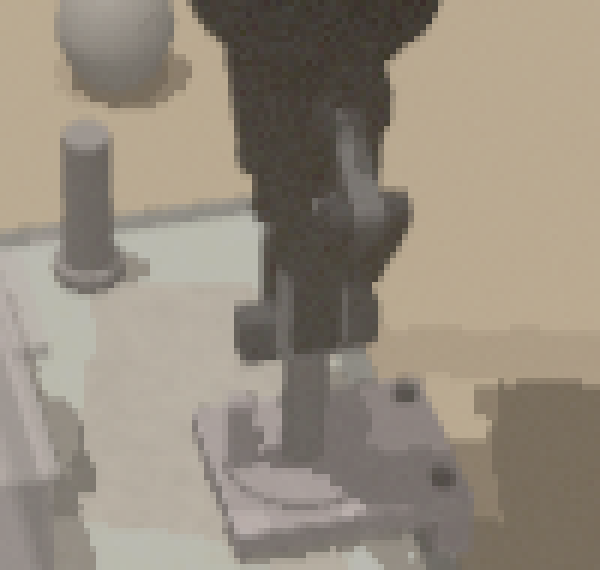

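Gripped: the opening reads 10.8 mm, and in the zoom the finger covers the bar from (285,260) to (350,350). Now lifting slowly.

Request:
carry_out([
  [0,0,-3,0,0,0],
  [0,0,-6,0,0,0],
  [0,0,-9,0,0,0],
  [0,0,-12,0,0,0],
  [0,0,-15,0,0,0],
])

```text
clock: 5.85
eef_pos: [0.4908, 0.0557, 0.0647]
tcp_rot: [-3.102, -0.496, 0.001]
contact_force: [1.4, 1.5, -8.6]
gripper_width: 0.0109
```

Request:
carry_out([
  [0,0,0,0,0,0],
  [0,0,0,0,0,0],
  [0,0,0,0,0,0],
])

```text
clock: 6.15
eef_pos: [0.4909, 0.0557, 0.0646]
tcp_rot: [-3.102, -0.497, 0.001]
contact_force: [0.8, 0.7, -8.4]
gripper_width: 0.0104
```

```bash
python3 look.py s8;python3 wb.py w8
```

```text
t 6.15 pos [0.4909 0.0557 0.0646] yaw 0.3175 q [-0.027  0.376  1.879  0.     0.887  1.226] F [ 0.82  0.71 -8.4 ] M [ 0.185 -0.266 -0.055] w 0.0104
shift mm [ -1.2  -0.2 -20.4] turn deg [-0.01  0.02  0.14]
3086 top z tool -51.08779785036349 world 115.66062933750425 x [-22.42721993  22.16927066] y [-9.4579182   9.24019138]
tool yaw of bar deg -0.3463315925011009
```

View pics/s8.png

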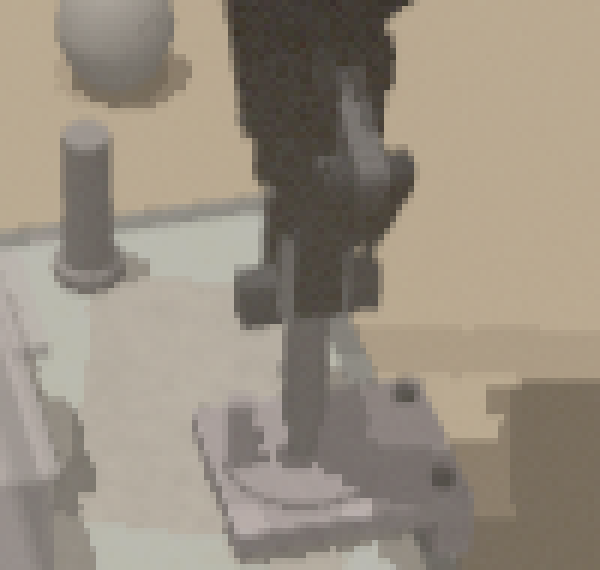

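The plunger is lifted about 14.6 mm, with the bar top at 115.7 mm. I'll twist counter-clockwise (negative about tool z), to 30 degrees first.

Request:
carry_out([
  [0,0,0,0,0,-5],
  [0,0,0,0,0,-11],
  [0,0,0,0,0,-17],
  [0,0,0,0,0,-23],
  [0,0,0,0,0,-28],
])

```text
clock: 6.75
eef_pos: [0.4907, 0.0559, 0.0645]
tcp_rot: [-2.887, -1.237, 0.001]
contact_force: [1.3, 2.2, -7.4]
gripper_width: 0.0103
```

Request:
carry_out([
  [0,0,0,0,0,-2],
  [0,0,0,0,0,-4],
  [0,0,0,0,0,-6],
  [0,0,0,0,0,-6],
])

```text
clock: 7.15
eef_pos: [0.4906, 0.056, 0.0645]
tcp_rot: [-2.82, -1.382, 0.001]
contact_force: [-0.1, 2.5, -8.3]
gripper_width: 0.0108
```

```bash
python3 -c "
from h import *
go(.491,.0557,.0646,.3175+.7)"; python3 wb.py w9
```

```text
t 7.15 pos [0.4906 0.056  0.0645] yaw 0.911 q [-2.700e-02  3.760e-01  1.879e+00  1.000e-03  8.870e-01  6.320e-01] F [-0.14  2.46 -8.25] M [ 0.557 -0.135  0.013] w 0.0108
shift mm [ 0.   0.5 -0.1] turn deg [-0.07 -0.   -6.1 ]
3093 top z tool -51.092635065605016 world 115.6161161506844 x [-22.02555346  22.26585063] y [-9.44723855  9.47251264]
tool yaw of bar deg -0.5776509624367558
```

View pics/w9.png

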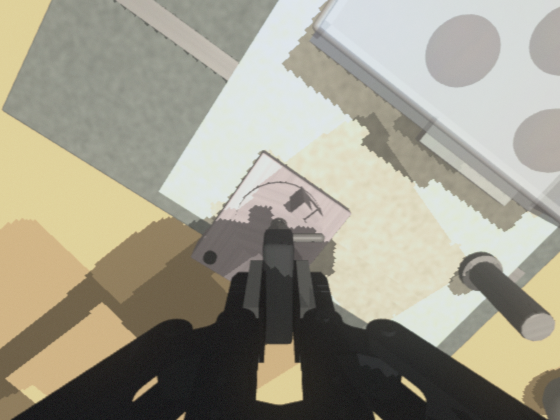

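Turned 0.594 rad, no resistance yet. The pin shows at about (310,238). I'll zoom to estimate where the stop post is.

```bash
python3 - <<'E'
from h import *
import cv2
a=cv2.imread("pics/w9.png")[150:280,220:360]
cv2.imwrite("pics/w9z.png",cv2.resize(a,None,fx=5,fy=5,interpolation=2))
from plant import capture,robot
s=robot.observe();c=capture("wrist");H=c["hand_eye"];z=c["z_map"];R=Ro.from_rotvec(s["tcp_rot"]).as_matrix()
vs,us=np.mgrid[0:420,0:560]
cam=np.stack([(us-c["cx"])/c["fx"]*z,(vs-c["cy"])/c["fy"]*z,z],-1)
w=(cam@H[:3,:3].T+H[:3,3])@R.T+s["eef_pos"]
dx=w[...,0]-.4907;dy=w[...,1]-.0557;r=np.hypot(dx,dy)*1000
m=(z>0)&(r<30)&(r>12)&(w[...,2]>.044)&(w[...,2]<.068)
ang=np.degrees(np.arctan2(dy,dx)-.317+np.pi/2);ang=(ang+180)%360-180
for v,u in list(zip(*np.nonzero(m)))[::6]: print(u,v,"r%.0f z%.0f a%.0f"%(r[v,u],w[v,u,2]*1000,ang[v,u]))
E
```

```text
301 190 r26 z45 a96
301 192 r26 z48 a96
300 193 r25 z47 a96
298 194 r23 z46 a97
304 194 r25 z47 a91
299 195 r24 z50 a97
305 195 r25 z46 a88
298 196 r23 z50 a97
304 196 r26 z53 a92
295 197 r21 z47 a99
301 197 r25 z56 a96
307 197 r25 z47 a85
296 198 r22 z51 a99
302 198 r26 z59 a96
308 198 r24 z45 a82
294 199 r21 z51 a101
300 199 r24 z57 a96
306 199 r25 z54 a89
291 200 r19 z48 a103
297 200 r22 z55 a98
303 200 r26 z63 a96
309 200 r24 z47 a81
293 201 r20 z51 a101
299 201 r23 z59 a97
305 201 r26 z61 a92
311 201 r24 z45 a76
295 202 r21 z56 a100
301 202 r24 z62 a96
307 202 r25 z58 a88
290 203 r19 z52 a105
296 203 r22 z59 a100
302 203 r25 z66 a96
308 203 r25 z57 a85
291 204 r19 z55 a104
297 204 r22 z61 a99
303 204 r25 z66 a94
309 204 r25 z57 a84
291 205 r19 z56 a104
297 205 r22 z62 a99
303 205 r24 z65 a93
309 205 r25 z60 a84
290 206 r18 z56 a105
296 206 r22 z63 a100
302 206 r24 z66 a94
309 206 r25 z62 a85
315 206 r24 z45 a68
295 207 r21 z63 a100
301 207 r23 z65 a94
307 207 r24 z65 a88
313 207 r24 z48 a70
293 208 r20 z63 a102
299 208 r22 z65 a96
305 208 r24 z66 a90
311 208 r22 z48 a70
317 208 
[... 1362 characters left out ...]
4 r19 z57 a39
320 234 r22 z58 a39
304 235 r14 z58 a39
310 235 r17 z57 a37
316 235 r20 z58 a38
322 235 r23 z58 a38
305 236 r14 z58 a37
311 236 r17 z58 a36
317 236 r21 z59 a37
323 236 r24 z57 a35
306 237 r15 z58 a35
313 237 r18 z59 a37
319 237 r22 z59 a36
302 238 r13 z59 a34
308 238 r16 z59 a34
314 238 r19 z58 a33
320 238 r22 z59 a35
303 239 r13 z59 a32
309 239 r16 z58 a31
315 239 r20 z59 a33
321 239 r23 z58 a32
304 240 r14 z59 a29
310 240 r17 z59 a30
316 240 r20 z59 a31
322 240 r23 z59 a31
306 241 r15 z58 a26
312 241 r18 z58 a27
319 241 r22 z58 a28
294 253 r16 z49 a-23
297 254 r20 z45 a-23
294 256 r16 z53 a-24
295 257 r17 z52 a-24
294 258 r16 z55 a-24
293 259 r16 z56 a-27
299 259 r22 z47 a-24
```

View pics/w9z.png

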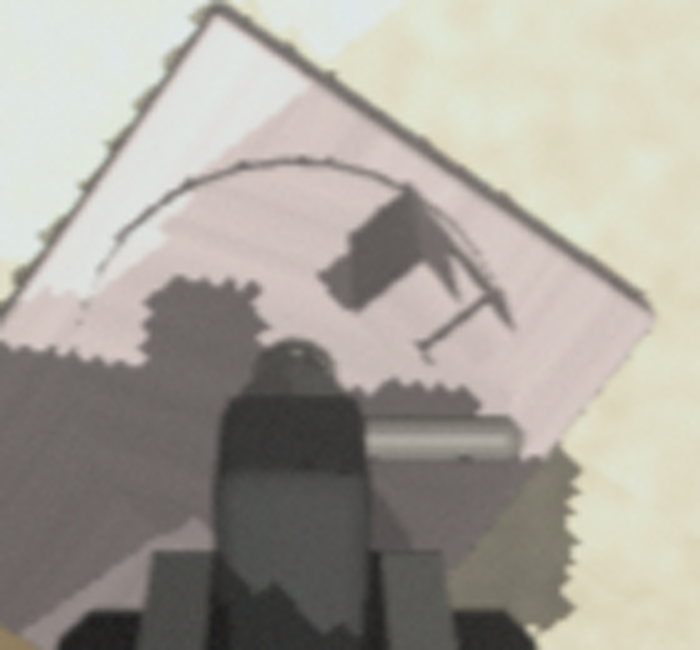

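The zoom and depth map show the pin at 34 deg and the ledge ending near 65 deg. The notch floor is near 70 deg and the post face near 82 deg, so contact should come at about 75 deg. I'll turn 32 deg, then go slowly.

Request:
carry_out([
  [0,0,0,0,0,-4],
  [0,0,0,0,0,-9],
  [0,0,0,0,0,-14],
  [0,0,0,0,0,-19],
  [0,0,0,0,0,-23],
])

```text
clock: 7.75
eef_pos: [0.4903, 0.056, 0.0645]
tcp_rot: [-2.486, -1.918, 0.001]
contact_force: [-0.4, 4.0, -8.2]
gripper_width: 0.0102
```

Request:
carry_out([
  [0,0,0,0,0,-3],
  [0,0,0,0,0,-6],
  [0,0,0,0,0,-8],
  [0,0,0,0,0,-8],
])

```text
clock: 8.15
eef_pos: [0.4902, 0.056, 0.0645]
tcp_rot: [-2.349, -2.084, 0.001]
contact_force: [-1.2, 4.1, -7.7]
gripper_width: 0.0105
```

```bash
python3 -c "
from h import *
go(.4907,.0557,.0646,.3175+1.3)"
```

```text
t 8.15 pos [0.4902 0.056  0.0645] yaw 1.4513 q [-2.70e-02  3.76e-01  1.88e+00  1.00e-03  8.88e-01  9.20e-02] F [-1.22  4.13 -7.67] M [ 0.825  0.165 -0.018] w 0.0105
shift mm [-0.3  0.5 -0.1] turn deg [-0.1  -0.04 -9.53]
```

Request:
carry_out([
  [0.4,0,0,0,0,-1],
  [0.4,0,0,0,0,-2],
  [0.4,0,0,0,0,-3],
  [0.4,0,0,0,0,-4],
  [0.4,0,0,0,0,-4],
])

```text
clock: 8.65
eef_pos: [0.4905, 0.0561, 0.0645]
tcp_rot: [-2.274, -2.166, 0.001]
contact_force: [-2.8, 4.0, -8.6]
gripper_width: 0.0102
```

```bash
python3 -c "
from h import *
go(.4907,.0557,.0646,.3175+1.3)"
```

```text
t 8.65 pos [0.4905 0.0561 0.0645] yaw 1.5222 q [-0.026  0.376  1.879  0.     0.888  0.022] F [-2.8   4.05 -8.62] M [ 0.829  0.511 -0.019] w 0.0102
shift mm [-0.4  0.2 -0.1] turn deg [-0.07 -0.01 -5.46]
```

Request:
carry_out([
  [0,0.3,0,0,0,-1],
  [0,0.3,0,0,0,-2],
  [0,0.3,0,0,0,-2],
])

```text
clock: 8.95
eef_pos: [0.4906, 0.0561, 0.0645]
tcp_rot: [-2.235, -2.206, 0.002]
contact_force: [-3.6, 3.8, -7.3]
gripper_width: 0.0103
```

```bash
cat > g.py <<'E'
from h import *
go(.4907,.0557,.0646,.3175+1.3)
E
python3 g.py
```

```text
t 8.95 pos [0.4906 0.0561 0.0645] yaw 1.5577 q [-0.026  0.376  1.879  0.     0.888 -0.013] F [-3.58  3.8  -7.34] M [ 0.829  0.659 -0.012] w 0.0103
shift mm [-0.4  0.1 -0.1] turn deg [-0.09 -0.01 -3.43]
```

Request:
carry_out([
  [0.4,-0.5,0,0,0,-1],
  [0.4,-0.5,0,0,0,-1],
  [0.4,-0.5,0,0,0,-1],
])

```text
clock: 9.25
eef_pos: [0.4906, 0.0563, 0.0646]
tcp_rot: [-2.217, -2.225, 0.001]
contact_force: [-4.2, 2.3, -8.0]
gripper_width: 0.0105
```

```bash
python3 g.py
```

```text
t 9.25 pos [0.4906 0.0563 0.0646] yaw 1.5743 q [-0.026  0.376  1.879 -0.     0.887 -0.029] F [-4.19  2.32 -7.99] M [0.502 0.669 0.018] w 0.0105
shift mm [-0.6  0.1  0. ] turn deg [-0.04  0.   -2.48]
```

Request:
carry_out([
  [0,-0.5,0,0,0,-0.7],
  [0,-0.5,0,0,0,-1.5],
  [0,-0.5,0,0,0,-1.5],
])

```text
clock: 9.55
eef_pos: [0.4905, 0.0563, 0.0647]
tcp_rot: [-2.188, -2.255, 0.0]
contact_force: [-3.0, 2.2, -8.9]
gripper_width: 0.0104
```

```bash
python3 g.py
```

```text
t 9.55 pos [0.4905 0.0563 0.0647] yaw 1.6009 q [-0.026  0.375  1.88  -0.     0.886 -0.056] F [-3.03  2.19 -8.86] M [0.505 0.668 0.011] w 0.0104
shift mm [-0.6  0.2  0.1] turn deg [-0.    0.   -0.95]
```

Request:
carry_out([
  [0,-0.3,0,0,0,-0.7],
  [0,-0.3,0,0,0,-1.5],
  [0,-0.3,0,0,0,-1.5],
])

```text
clock: 9.85
eef_pos: [0.4904, 0.0564, 0.0648]
tcp_rot: [2.158, 2.283, 0.0]
contact_force: [-2.3, 2.8, -8.2]
gripper_width: 0.0101
```

```bash
python3 g.py
```

```text
t 9.85 pos [0.4904 0.0564 0.0648] yaw 1.6271 q [-0.026  0.375  1.881  0.     0.886 -0.082] F [-2.27  2.8  -8.19] M [ 0.486  0.536 -0.024] w 0.0101
shift mm [-0.7  0.3  0.2] turn deg [ 0.02 -0.    0.55]
```

Request:
carry_out([
  [0,0,0,0,0,-0.7],
  [0,0,0,0,0,-1.5],
  [0,0,0,0,0,-1.5],
])

```text
clock: 10.15
eef_pos: [0.4903, 0.0564, 0.0648]
tcp_rot: [2.128, 2.311, 0.0]
contact_force: [-2.2, 2.3, -8.2]
gripper_width: 0.0105
```

```bash
python3 g.py; python3 wb.py w10
```

```text
t 10.15 pos [0.4903 0.0564 0.0648] yaw 1.6533 q [-0.026  0.375  1.881  0.     0.886 -0.108] F [-2.2   2.35 -8.25] M [0.481 0.496 0.013] w 0.0105
shift mm [-0.7  0.4  0.2] turn deg [ 0.01 -0.    2.05]
3076 top z tool -51.06949764691461 world 115.82463198347885 x [-22.30425981  22.05386816] y [-9.52690099  9.51045073]
tool yaw of bar deg -0.6286338946060033
```

```bash
python3 - <<'E'
import cv2
a=cv2.imread("pics/w10.png")[150:280,220:360]
cv2.imwrite("pics/w10z.png",cv2.resize(a,None,fx=5,fy=5,interpolation=2))
E
```

```text
(no output)
```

View pics/w10z.png

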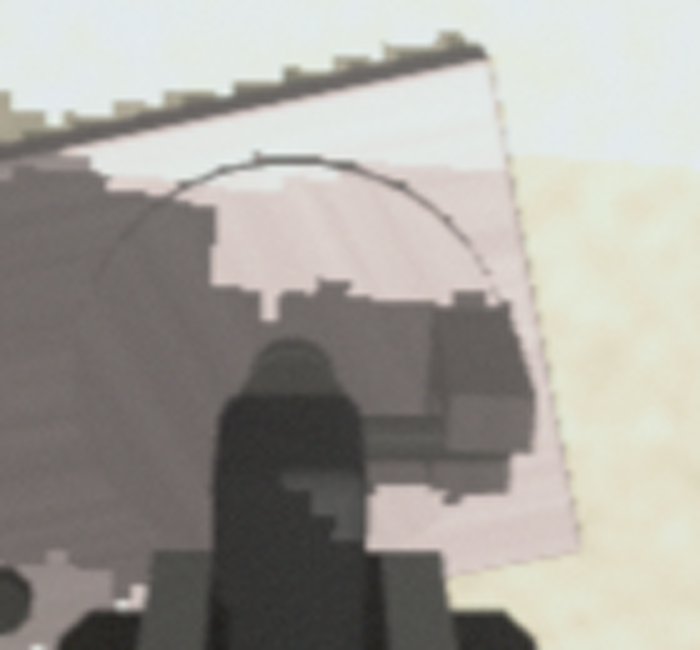

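The pin at zoom (400,437) is right beside the post, whose top is at (490,425). I'll continue in small steps.

Request:
carry_out([
  [0,0,0,0,0,-0.7],
  [0,0,0,0,0,-1.4],
  [0,0,0,0,0,-1.4],
])

```text
clock: 10.5
eef_pos: [0.4903, 0.0562, 0.0647]
tcp_rot: [2.1, 2.337, -0.0]
contact_force: [-2.6, 1.8, -7.7]
gripper_width: 0.0107
```

```bash
python3 g.py
```

```text
t 10.5 pos [0.4903 0.0562 0.0647] yaw 1.6775 q [-0.026  0.375  1.881 -0.     0.886 -0.132] F [-2.64  1.79 -7.75] M [ 0.333  0.462 -0.038] w 0.0107
shift mm [-0.6  0.4  0.1] turn deg [0.01 0.01 3.44]
```

Request:
carry_out([
  [0,0,0,0,0,-0.5],
  [0,0,0,0,0,-1],
  [0,0,0,0,0,-1],
])

```text
clock: 10.8
eef_pos: [0.4903, 0.0561, 0.0648]
tcp_rot: [2.079, 2.355, -0.0]
contact_force: [-2.5, -0.1, -8.5]
gripper_width: 0.0105
```

```bash
python3 g.py;python3 wb.py w11
```

```text
t 10.8 pos [0.4903 0.0561 0.0648] yaw 1.6948 q [-0.026  0.375  1.881 -0.     0.886 -0.15 ] F [-2.47 -0.1  -8.46] M [ 0.051  0.393 -0.16 ] w 0.0105
shift mm [-0.5  0.3  0.2] turn deg [0.01 0.02 4.43]
3081 top z tool -51.06536526027713 world 115.8261276136191 x [-22.38651811  22.28872485] y [-9.47280731  9.33596839]
tool yaw of bar deg -0.6629283130518379
```

The stop is felt: Mz is -0.16 N m at 1.377 rad. Now letting down gently.

Request:
carry_out([
  [0,0,1,0,0,0],
  [0,0,2,0,0,0],
  [0,0,3,0,0,0],
  [0,0,4,0,0,0],
  [0,0,5,0,0,0],
])

```text
clock: 11.35
eef_pos: [0.4901, 0.0563, 0.0598]
tcp_rot: [2.08, 2.354, -0.0]
contact_force: [-5.2, -3.2, 0.2]
gripper_width: 0.0109
```

```bash
python3 g.py;python3 wb.py w12
```

```text
t 11.35 pos [0.4901 0.0563 0.0598] yaw 1.6946 q [-0.026  0.382  1.885 -0.     0.874 -0.149] F [-5.15 -3.2   0.15] M [-0.264  0.845 -0.179] w 0.0109
shift mm [-0.6  0.5 -4.8] turn deg [0.   0.01 4.42]
3078 top z tool -51.06610215850503 world 110.8715346688337 x [-22.34395069  22.14784563] y [-9.17777599  9.52548334]
tool yaw of bar deg -0.037914491580362475
```

Request:
carry_out([
  [0,0,0,0,0,0.5],
  [0,0,0,0,0,1],
  [0,0,0,0,0,1],
])

```text
clock: 11.7
eef_pos: [0.4902, 0.0565, 0.0595]
tcp_rot: [-2.101, -2.336, -0.0]
contact_force: [-2.7, -0.8, -7.4]
gripper_width: 0.0105
```

```bash
python3 g.py; python3 wb.py w13;python3 - <<'E'
import cv2
a=cv2.imread("pics/w13.png")[180:280,240:340]
cv2.imwrite("pics/w13z.png",cv2.resize(a,None,fx=6,fy=6,interpolation=2))
E
```

```text
t 11.7 pos [0.4902 0.0565 0.0595] yaw 1.6767 q [-0.025  0.383  1.885  0.     0.873 -0.132] F [-2.67 -0.82 -7.41] M [-0.099  0.495 -0.162] w 0.0105
shift mm [-0.9  0.4 -5.1] turn deg [-0.01 -0.01  3.39]
3077 top z tool -51.06142318313334 world 110.55143885623207 x [-22.73346843  21.85667459] y [-9.36198844  9.56715022]
tool yaw of bar deg -0.18665601459048076
```

View pics/w13z.png

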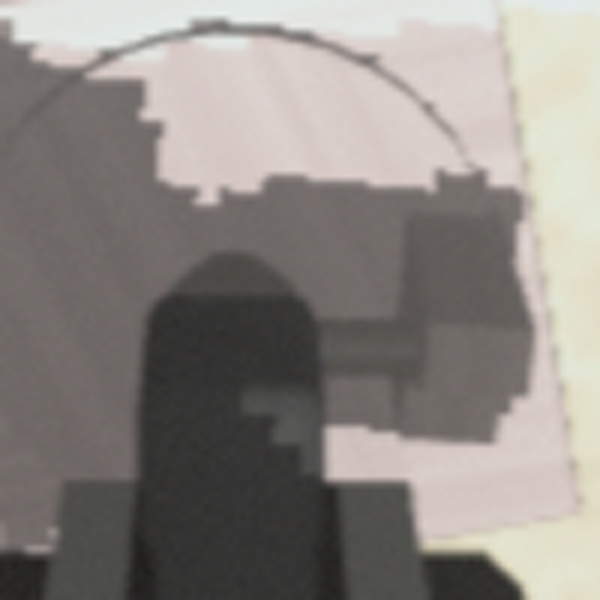

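```bash
python3 look.py s13
```

```text
t 11.75 pos [0.4901 0.0565 0.0595] yaw 1.6771 q [-0.025  0.383  1.885  0.     0.873 -0.132] F [-2.68 -1.03 -8.47] M [-0.103  0.509 -0.158] w 0.0105
shift mm [ -1.   -0.5 -25.5] turn deg [-2.000e-02  0.000e+00  7.804e+01]
```

View pics/s13.png

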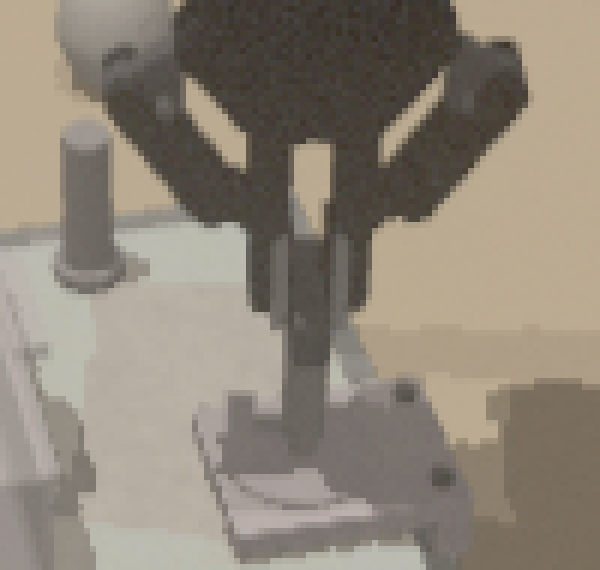

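Backing off 1 deg freed it: the spring load is back on the tool, lift is about 9.5 mm, and the pin is against the post. Continuing down slowly.

Request:
carry_out([
  [0,0,0.5,0,0,0.3],
  [0,0,1,0,0,0.5],
  [0,0,1,0,0,0.5],
])

```text
clock: 12.1
eef_pos: [0.4902, 0.0565, 0.0587]
tcp_rot: [-2.111, -2.327, -0.0]
contact_force: [-2.8, -0.9, -5.4]
gripper_width: 0.0103
```

```bash
python3 g.py; python3 wb.py w14
```

```text
t 12.1 pos [0.4902 0.0565 0.0587] yaw 1.6681 q [-0.026  0.384  1.886  0.     0.871 -0.123] F [-2.8  -0.93 -5.37] M [-0.043  0.531 -0.095] w 0.0103
shift mm [-0.9  0.4 -5.9] turn deg [ 0.   -0.02  2.9 ]
3078 top z tool -51.07196033338657 world 109.7613747741025 x [-22.80647892  21.8830409 ] y [-9.5220895   9.35194153]
tool yaw of bar deg -0.61399732872552
```

Request:
carry_out([
  [0,0,0.4,0,0,0.2],
  [0,0,0.8,0,0,0.3],
  [0,0,0.8,0,0,0.3],
])

```text
clock: 12.45
eef_pos: [0.4903, 0.0565, 0.058]
tcp_rot: [-2.117, -2.321, -0.0]
contact_force: [-2.9, 0.1, -4.5]
gripper_width: 0.0107
```

```bash
python3 g.py; python3 wb.py w15
```

```text
t 12.45 pos [0.4903 0.0565 0.058 ] yaw 1.663 q [-0.025  0.385  1.887  0.     0.869 -0.118] F [-2.89  0.09 -4.49] M [ 0.186  0.593 -0.025] w 0.0107
shift mm [-0.9  0.4 -6.6] turn deg [ 0.01 -0.02  2.61]
3073 top z tool -51.04752604330845 world 109.07105797289745 x [-22.86768811  21.82758187] y [-9.45913581  9.36021319]
tool yaw of bar deg -0.5976750728487297
```

Request:
carry_out([
  [0,0,0.3,0,0,0],
  [0,0,0.7,0,0,0],
  [0,0,0.7,0,0,0],
])

```text
clock: 12.8
eef_pos: [0.4903, 0.0565, 0.0577]
tcp_rot: [2.117, 2.321, 0.001]
contact_force: [-4.8, 1.4, 4.0]
gripper_width: 0.0105
```

```bash
python3 g.py; python3 wb.py w16
```

```text
t 12.8 pos [0.4903 0.0565 0.0577] yaw 1.663 q [-0.026  0.386  1.887  0.     0.868 -0.118] F [-4.75  1.36  4.03] M [ 0.283  0.887 -0.026] w 0.0105
shift mm [-0.8  0.4 -6.9] turn deg [ 0.02 -0.01  2.61]
3081 top z tool -51.10114156463963 world 108.83713926544999 x [-22.70261591  21.89595876] y [-9.50937295  9.3387263 ]
tool yaw of bar deg -0.6573986042520719
```

Seated: Fz flips to +4 N at a lift of about 7.7 mm. I'll ease off slightly, then open.

Request:
carry_out([
  [0,0,-0.3,0,0,0],
  [0,0,-0.4,0,0,0],
])

```text
clock: 13.05
eef_pos: [0.4903, 0.0565, 0.0578]
tcp_rot: [2.117, 2.321, 0.001]
contact_force: [-5.0, 1.6, 1.0]
gripper_width: 0.0105
```

Request:
carry_out([
  [0,0,0,0,0,0],
  [0,0,0,0,0,0],
  [0,0,0,0,0,0],
  [0,0,0,0,0,0],
  [0,0,0,0,0,0],
], hand=-0.1)

```text
clock: 13.55
eef_pos: [0.4906, 0.0563, 0.0577]
tcp_rot: [2.116, 2.321, 0.001]
contact_force: [-0.2, -0.1, 0.7]
gripper_width: 0.0387
```

```bash
python3 g.py; python3 wb.py w17; python3 look.py s17
```

```text
t 13.55 pos [0.4906 0.0563 0.0577] yaw 1.663 q [-0.026  0.386  1.887  0.     0.868 -0.118] F [-0.19 -0.08  0.68] M [-0.031  0.018 -0.002] w 0.0387
shift mm [-0.6  0.  -6.9] turn deg [0.04 0.   2.61]
3019 top z tool -50.78407807336416 world 108.53074685398438 x [-22.4492471   22.06155553] y [-6.48061802  5.14626089]
tool yaw of bar deg 0.6539866762357396
t 13.6 pos [0.4905 0.0564 0.0577] yaw 1.6631 q [-0.026  0.386  1.887  0.     0.868 -0.118] F [ 0.54  0.34 -0.14] M [-0.024  0.051 -0.033] w 0.0382
shift mm [ -0.8  -0.9 -27.3] turn deg [ 3.000e-02 -2.000e-02  7.724e+01]
```

View pics/w17.png

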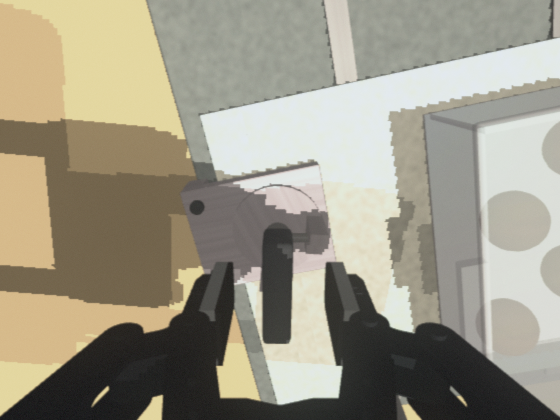

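View pics/s17.png

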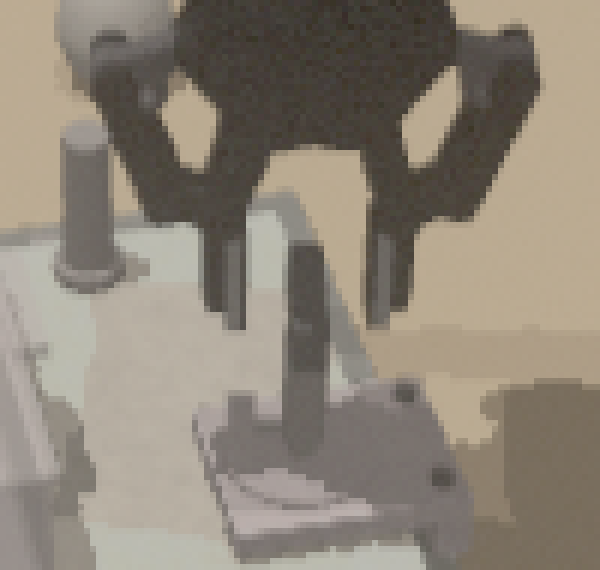

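Released: bar top is 108.5 mm, a lift of about 7.4 mm with fingers off, so it is parked. In the wrist view the bar at (277,285) stands free between the pads at (215,290) and (345,290), and the pin sits beside the post. Now I raise the hand and plan the push.

Request:
carry_out([
  [0,0,-10,0,0,0],
  [0,0,-30,0,0,0],
  [0,0,-55,0,0,0],
  [0,0,-80,0,0,-5],
  [0,0,-80,0,0,-12.2],
])

```text
clock: 14.15
eef_pos: [0.493, 0.0564, 0.1416]
tcp_rot: [1.849, 2.533, 0.006]
contact_force: [-0.2, 0.3, -0.2]
gripper_width: 0.0385
```

```bash
python3 - <<'E'
from h import *
import pickle
d=pickle.load(open("d0.pkl","rb"))
T=d["top"];print("egg",onz(T,397,209,.03),"buffer",onz(T,208,226,.028))
go(.5805,-.0894,.138,1.876)
from plant import capture
c=capture("side");cv2.imwrite("pics/s18.png",cv2.resize(c["color"][120:270,230:430],None,fx=4,fy=4,interpolation=2)[:,:,::-1])
E
```

```text
egg [ 0.5727929  -0.20730164  0.03      ] buffer [0.52375199 0.22626624 0.028     ]
t 14.15 pos [0.493  0.0564 0.1416] yaw 1.8801 q [-0.026  0.266  1.801  0.     1.067 -0.335] F [-0.18  0.26 -0.24] M [ 0.027 -0.043 -0.043] w 0.0385
shift mm [-165.5   38.9    4.2] turn deg [0.37 0.12 0.23]
```

View pics/s18.png

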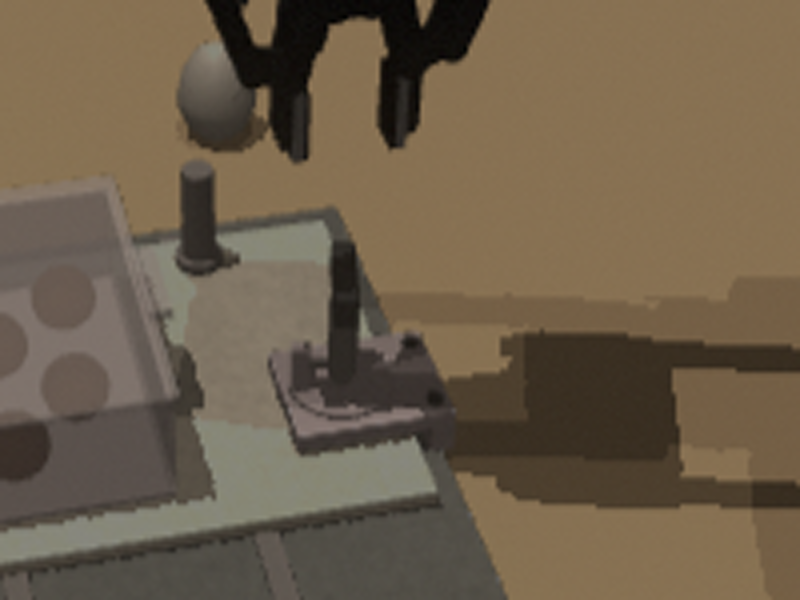

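The plunger stays up with the hand away. In the zoom the bar is at (343,260) and the pin is in the notch beside the post at (305,370). Moving to the right of the pull post, jaws shut.

Request:
carry_out([
  [-41,10,0,0,0,0],
  [-82,20,0,0,0,0],
  [-123,30,0,0,0,0],
  [-165,39,0,0,0,0],
  [-165,39,0,0,0,0],
], hand=-1, squeeze=30)

```text
clock: 14.7
eef_pos: [0.5804, -0.0941, 0.138]
tcp_rot: [1.863, 2.525, 0.0]
contact_force: [-0.3, -0.0, 0.1]
gripper_width: 0.0002
```

Request:
carry_out([
  [0,0,15,0,0,0],
  [0,0,30,0,0,0],
  [0,0,45,0,0,0],
  [0,0,60,0,0,0],
  [0,0,60,0,0,0],
])

```text
clock: 15.2
eef_pos: [0.5744, -0.088, 0.0757]
tcp_rot: [-1.857, -2.528, 0.003]
contact_force: [0.3, 0.6, -0.3]
gripper_width: 0.0003
```

```bash
python3 - <<'E'
from h import *
go(.5805,-.0894,.021,1.876)
from plant import capture
c=capture("side");cv2.imwrite("pics/s19.png",cv2.resize(c["color"][100:250,210:410],None,fx=4,fy=4,interpolation=2)[:,:,::-1])
c=capture("wrist");cv2.imwrite("pics/w19.png",c["color"][:,:,::-1])
E
```

```text
t 15.2 pos [ 0.5744 -0.088   0.0757] yaw 1.8746 q [-0.271  0.465  1.674  0.     1.008 -0.575] F [ 0.32  0.62 -0.28] M [-0.017 -0.01   0.075] w 0.0003
shift mm [-3.3  5.7 54.7] turn deg [-0.24 -0.17 -0.08]
```

View pics/s19.png

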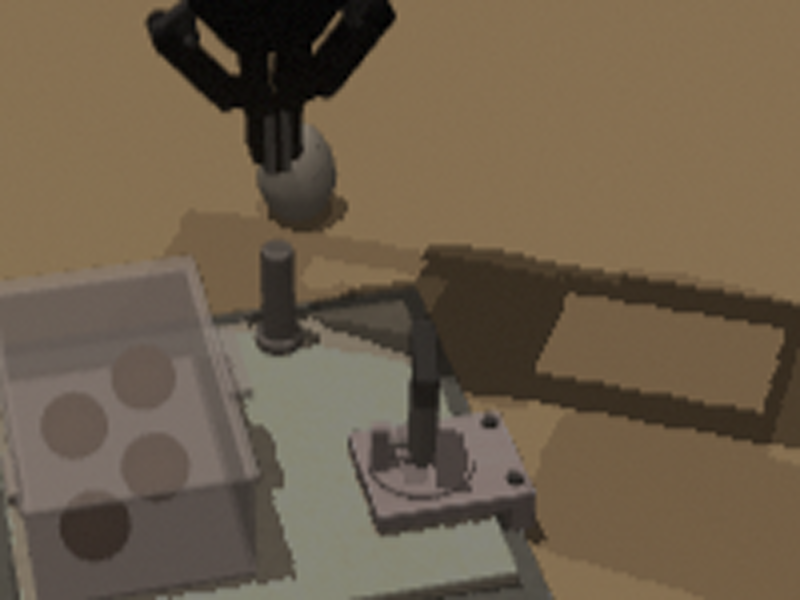

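View pics/w19.png

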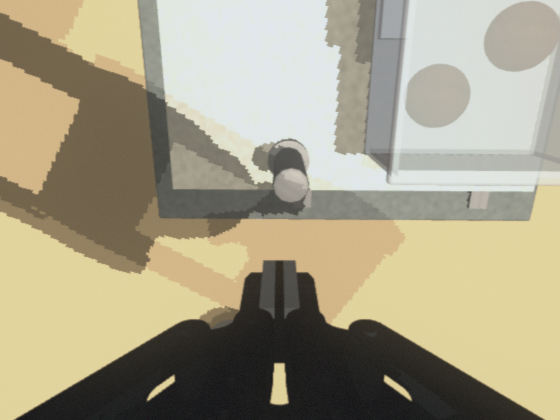

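The wrist view shows the post top at (291,185), slightly to the right of the tool's middle at 279, which matches the computed +5.5 mm. Base edges are level in the image, so the yaw is right. Shifting and descending.

Request:
carry_out([
  [-3,5.5,10,0,0,0],
  [-3,5.5,25,0,0,0],
  [-3,5.5,40,0,0,0],
  [-3,5.5,50,0,0,0],
  [-3,5.5,55,0,0,0],
])

```text
clock: 15.8
eef_pos: [0.583, -0.0904, 0.0218]
tcp_rot: [-1.858, -2.533, 0.0]
contact_force: [-0.7, -0.4, -0.5]
gripper_width: 0.0002
```

Request:
carry_out([
  [0,0,0,0,0,0],
  [0,0,0,0,0,0],
  [0,0,0,0,0,0],
])

```text
clock: 16.1
eef_pos: [0.5837, -0.0906, 0.0233]
tcp_rot: [1.857, 2.532, 0.001]
contact_force: [0.7, -0.6, 0.3]
gripper_width: 0.0
```

```bash
python3 - <<'E'
from h import *
go(.5805,-.0894,.021,1.876)
from plant import capture
c=capture("side");cv2.imwrite("pics/s20.png",cv2.resize(c["color"][100:250,210:410],None,fx=4,fy=4,interpolation=2)[:,:,::-1])
c=capture("wrist");cv2.imwrite("pics/w20.png",c["color"][:,:,::-1])
E
```

```text
t 16.1 pos [ 0.5837 -0.0906  0.0233] yaw 1.876 q [-0.271  0.543  1.697  0.     0.9   -0.576] F [ 0.69 -0.63  0.29] M [-0.012 -0.011 -0.054] w 0.0
shift mm [ 2.1 -2.7  2.2] turn deg [ 0.06  0.03 -0.  ]
```

View pics/s20.png

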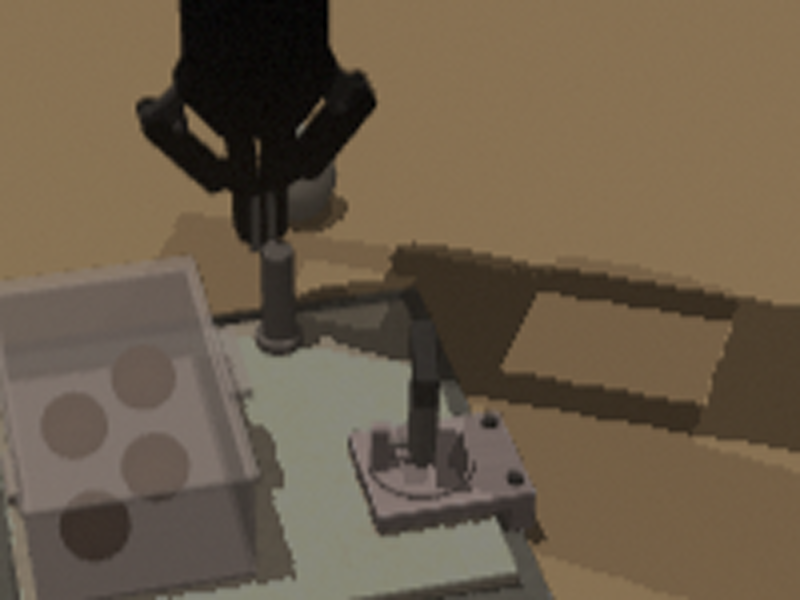

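View pics/w20.png

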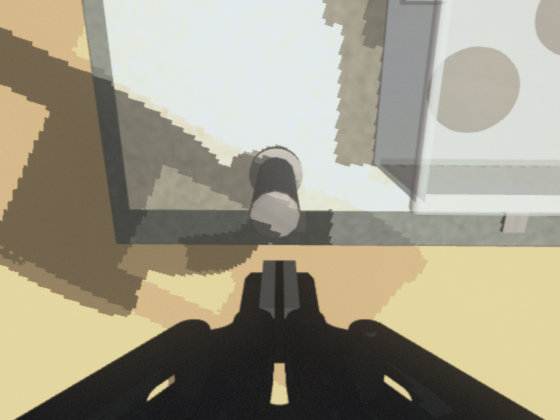

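The shut fingertips stand behind the post in the side view (tips at (258,245), post top at (278,250)), about 17 mm clear. Pushing along tool x.

Request:
carry_out([
  [4,0,0,0,0,0],
  [8,0,0,0,0,0],
  [12,0,0,0,0,0],
  [16,0,0,0,0,0],
  [20,0,0,0,0,0],
])

```text
clock: 16.7
eef_pos: [0.5771, -0.0714, 0.0227]
tcp_rot: [1.857, 2.533, -0.001]
contact_force: [-0.6, -1.8, -0.5]
gripper_width: 0.0001
```

Request:
carry_out([
  [3,0,0,0,0,0],
  [6,0,0,0,0,0],
  [9,0,0,0,0,0],
  [12,0,0,0,0,0],
])

```text
clock: 17.1
eef_pos: [0.5736, -0.0599, 0.0227]
tcp_rot: [1.858, 2.533, 0.0]
contact_force: [0.1, -1.7, -0.3]
gripper_width: 0.0004
```

```bash
cat > m.py <<'E'
import sys
from h import *
go(.5805,-.0894,.021,1.876)
from plant import capture
c=capture("side");cv2.imwrite(f"pics/{sys.argv[1]}.png",cv2.resize(c["color"][120:320,180:400],None,fx=3.5,fy=3,interpolation=2)[:,:,::-1])
E
python3 m.py s21
```

```text
t 17.1 pos [ 0.5736 -0.0599  0.0227] yaw 1.8759 q [-0.224  0.53   1.729  0.     0.883 -0.529] F [ 0.14 -1.74 -0.32] M [-0.34  -0.052 -0.024] w 0.0004
shift mm [-30.3  -2.3   1.7] turn deg [ 0.01  0.01 -0.01]
```

View pics/s21.png

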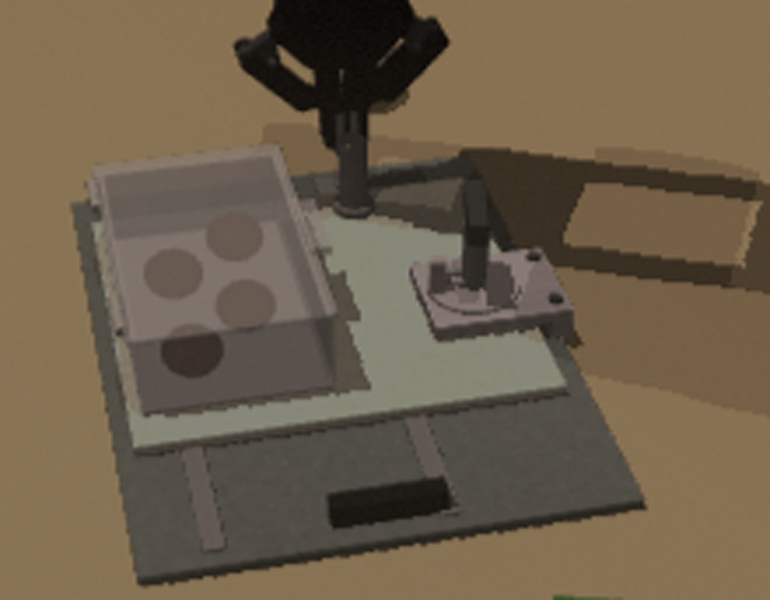

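The tray is sliding: about 15 mm moved at about 1.8 N, with the plunger still up. Continuing.

Request:
carry_out([
  [4,0,0,0,0,0],
  [8,0,0,0,0,0],
  [12,0,0,0,0,0],
  [16,0,0,0,0,0],
  [20,0,0,0,0,0],
])

```text
clock: 17.65
eef_pos: [0.5676, -0.0405, 0.0227]
tcp_rot: [1.858, 2.533, 0.0]
contact_force: [1.2, -2.1, -0.6]
gripper_width: 0.0
```

Request:
carry_out([
  [4,0,0,0,0,0],
  [8,0,0,0,0,0],
  [12,0,0,0,0,0],
  [16,0,0,0,0,0],
  [20,0,0,0,0,0],
])

```text
clock: 18.15
eef_pos: [0.5616, -0.0215, 0.0227]
tcp_rot: [1.858, 2.533, 0.001]
contact_force: [1.8, -1.7, -0.4]
gripper_width: -0.0001
```

Request:
carry_out([
  [3,0,0,0,0,0],
  [6,0,0,0,0,0],
  [9,0,0,0,0,0],
  [12,0,0,0,0,0],
  [12,0,0,0,0,0],
])

```text
clock: 18.65
eef_pos: [0.5571, -0.0098, 0.0225]
tcp_rot: [-1.857, -2.532, 0.0]
contact_force: [0.7, 0.6, 0.0]
gripper_width: 0.0
```

```bash
python3 m.py s22
```

```text
t 18.65 pos [ 0.5571 -0.0098  0.0225] yaw 1.8762 q [-0.142  0.51   1.772  0.     0.861 -0.448] F [0.75 0.62 0.03] M [-0.032 -0.064 -0.   ] w 0.0
shift mm [-83.   -1.6   1.4] turn deg [-0.06 -0.05  0.01]
```

View pics/s22.png

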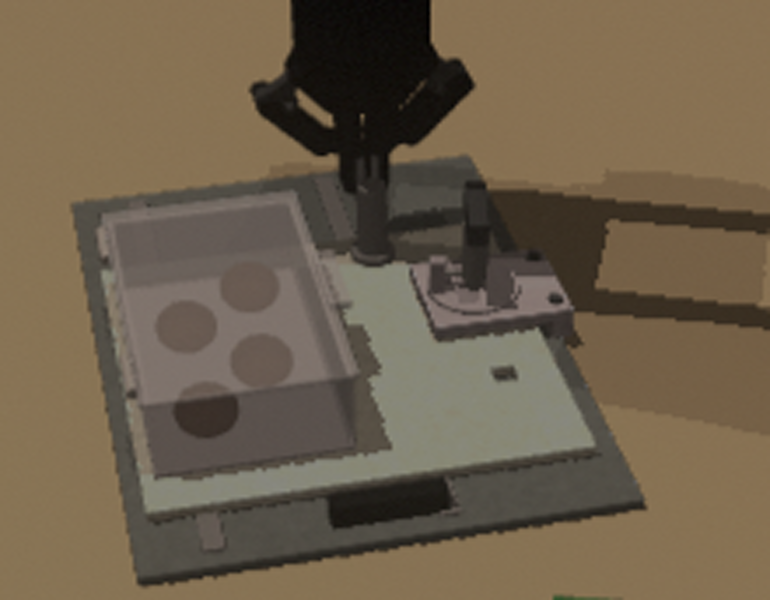

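About 67 mm slid, and the tray edge is close to the buffer at (390,505). The last stretch goes slowly, with force checks.

Request:
carry_out([
  [2,0,0,0,0,0],
  [4,0,0,0,0,0],
  [6,0,0,0,0,0],
  [8,0,0,0,0,0],
  [8,0,0,0,0,0],
])

```text
clock: 19.2
eef_pos: [0.555, -0.0022, 0.0225]
tcp_rot: [-1.857, -2.533, -0.0]
contact_force: [0.0, 1.4, -0.3]
gripper_width: -0.0001
```

```bash
python3 g.py
```

```text
t 19.2 pos [ 0.555  -0.0022  0.0225] yaw 1.876 q [-1.290e-01  5.070e-01  1.778e+00  1.000e-03  8.570e-01 -4.340e-01] F [ 0.02  1.35 -0.27] M [ 0.041  0.001 -0.007] w -0.0001
shift mm [ 74.6 -43.9 -42. ] turn deg [-0.03 -0.04 14.81]
```

Request:
carry_out([
  [0.7,0,0,0,0,0],
  [1.4,0,0,0,0,0],
  [2,0,0,0,0,0],
])

```text
clock: 19.5
eef_pos: [0.5549, -0.0008, 0.0226]
tcp_rot: [-1.858, -2.533, 0.0]
contact_force: [1.1, -2.3, -1.3]
gripper_width: -0.0
```

```bash
python3 m.py s23
```

```text
t 19.5 pos [ 0.5549 -0.0008  0.0226] yaw 1.876 q [-0.126  0.507  1.779 -0.     0.856 -0.431] F [ 1.09 -2.32 -1.33] M [-0.333  0.03   0.003] w -0.0
shift mm [-92.2  -2.2   1.6] turn deg [-0.  0.  0.]
```

View pics/s23.png

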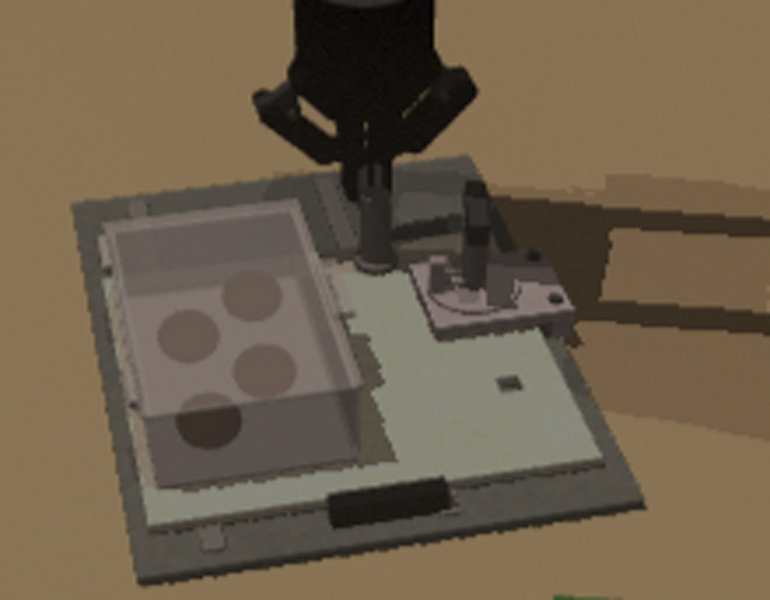

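Request:
carry_out([
  [0.7,0,0,0,0,0],
  [1.4,0,0,0,0,0],
  [1.4,0,0,0,0,0],
])

```text
clock: 19.85
eef_pos: [0.5544, 0.0007, 0.0226]
tcp_rot: [-1.858, -2.533, -0.0]
contact_force: [0.3, -2.3, -0.8]
gripper_width: 0.0004
```

Request:
carry_out([
  [0.6,0,0,0,0,0],
  [1.2,0,0,0,0,0],
  [1.2,0,0,0,0,0],
])

```text
clock: 20.15
eef_pos: [0.5541, 0.0018, 0.0226]
tcp_rot: [-1.858, -2.533, -0.0]
contact_force: [-0.5, -1.0, -0.9]
gripper_width: -0.0003
```

```bash
python3 g.py
```

```text
t 20.15 pos [0.5541 0.0018 0.0226] yaw 1.876 q [-0.122  0.506  1.781  0.     0.855 -0.427] F [-0.49 -0.96 -0.92] M [-0.266  0.028  0.011] w -0.0003
shift mm [ 70.5 -44.2 -42. ] turn deg [ 0.000e+00 -1.000e-02  1.481e+01]
```

Request:
carry_out([
  [0.6,0,0,0,0,0],
  [1.2,0,0,0,0,0],
  [1.2,0,0,0,0,0],
])

```text
clock: 20.45
eef_pos: [0.554, 0.0021, 0.0227]
tcp_rot: [1.857, 2.533, -0.001]
contact_force: [-0.1, -5.6, -1.5]
gripper_width: -0.0003
```

```bash
python3 m.py s24; python3 - <<'E'
from h import *
from plant import robot,capture
d=capture("side");a=d["color"][260:305,230:350].astype(float);cv2.imwrite("pics/s24z.png",cv2.resize(np.clip((a/255)**.5*255,0,255).astype(np.uint8),None,fx=6,fy=6,interpolation=0)[:,:,::-1])
E
```

```text
t 20.45 pos [0.554  0.0021 0.0227] yaw 1.8765 q [-1.200e-01  5.060e-01  1.781e+00 -1.000e-03  8.540e-01 -4.250e-01] F [-0.11 -5.64 -1.49] M [-0.919 -0.041  0.072] w -0.0003
shift mm [-95.2  -2.3   1.8] turn deg [0.01 0.07 0.03]
```

View pics/s24z.png

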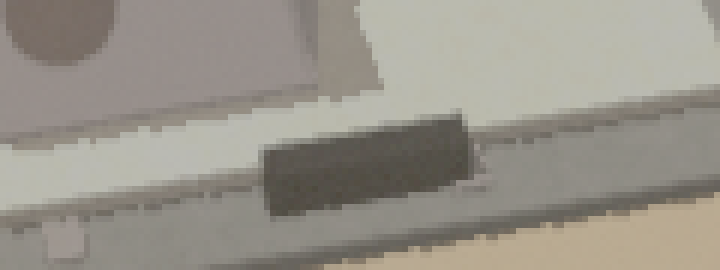

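The force rose to 5.6 N and the hand stalled, and the tray edge meets the buffer at zoom (365,165), so it is seated. Backing off and raising.

Request:
carry_out([
  [-5,0,0,0,0,0],
  [-15,0,0,0,0,0],
  [-25,0,0,0,0,0],
  [-25,0,-20,0,0,0],
  [-25,0,-50,0,0,0],
])

```text
clock: 21.05
eef_pos: [0.56, -0.0217, 0.0716]
tcp_rot: [-1.857, -2.529, 0.002]
contact_force: [1.2, 0.1, -0.3]
gripper_width: 0.0001
```

Request:
carry_out([
  [0,0,-40,0,0,0],
  [0,0,-80,0,0,0],
  [-40,0,-100,0,0,0],
  [-80,0,-100,0,0,0],
  [-120,0,-100,0,0,0],
])

```text
clock: 21.55
eef_pos: [0.5986, -0.1374, 0.1743]
tcp_rot: [1.856, 2.531, 0.002]
contact_force: [0.5, -0.1, -0.6]
gripper_width: 0.0003
```

Request:
carry_out([
  [-40,-20,0,0,0,0],
  [-80,-40,0,0,0,0],
  [-120,-60,0,0,0,0],
  [-120,-60,0,0,0,0],
])

```text
clock: 21.95
eef_pos: [0.5754, -0.2746, 0.1726]
tcp_rot: [1.863, 2.527, -0.003]
contact_force: [0.7, 0.7, -0.4]
gripper_width: -0.0003
```

```bash
python3 - <<'E'
from h import *
from plant import capture
go(.5,0,.1,1.8)
T=capture("top");S=capture("side")
cv2.imwrite("pics/t25.png",T["color"][:,:,::-1]);cv2.imwrite("pics/s25.png",S["color"][:,:,::-1])
cv2.imwrite("pics/t25z.png",cv2.resize(T["color"][185:285,195:365],None,fx=4.5,fy=4.5,interpolation=2)[:,:,::-1])
import pickle;pickle.dump((T,S),open("d25.pkl","wb"))
E
```

```text
t 21.95 pos [ 0.5754 -0.2746  0.1726] yaw 1.8708 q [-0.552  0.43   1.453 -0.002  1.257 -0.852] F [ 0.67  0.65 -0.45] M [ 0.021 -0.058 -0.073] w -0.0003
shift mm [284.9   9.2  71.8] turn deg [-0.    0.17  4.06]
```

View pics/t25.png

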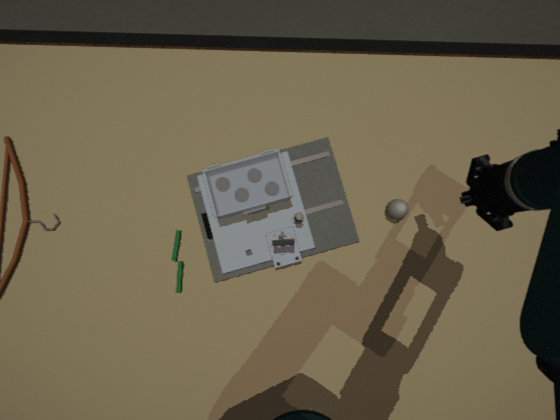

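View pics/s25.png

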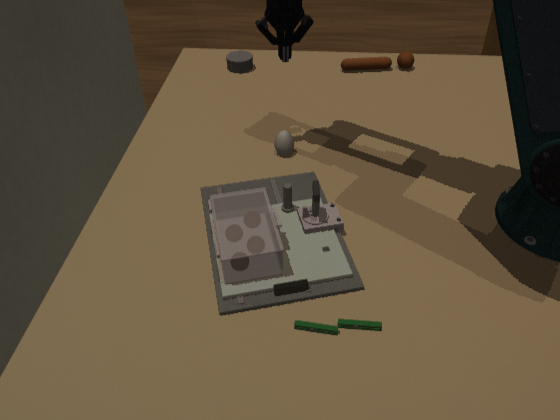

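View pics/t25z.png

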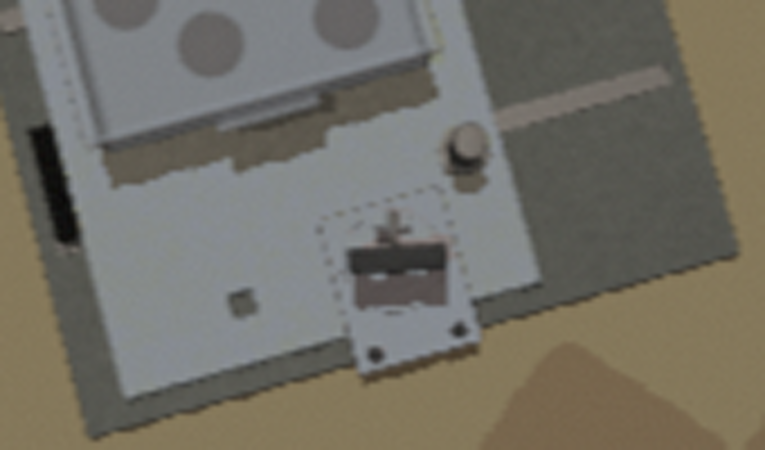

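The egg at (397,209) and the pegs at (177,245) and (180,277) look unmoved, the hand is clear, and the tray is at the buffer. I'll measure to confirm.

```bash
python3 - <<'E'
from h import *
import pickle
d=pickle.load(open("d0.pkl","rb"));T,S=pickle.load(open("d25.pkl","rb"))
p=onz(T,195+468/4.5,185+142/4.5,.082);q=onz(d["top"],335.2,206.3,.082);print("post moved mm",np.linalg.norm(p-q)*1000)
h=onz(T,195+242/4.5,185+303/4.5,.02);print("hole-plunger",np.linalg.norm(h[:2]-np.array([.4905,.0560]))*1000)
for n,c,c0,box in [("top",T,d["top"],(236,250,268,298)),]:
    z=[depthpt(c,u,v)[2] for v in range(box[0],box[1]) for u in range(box[2],box[3])]
    z=np.array(z);print("bar top now",np.median(z[z>.095])*1000, (z>.095).sum())
z0=np.array([depthpt(d["top"],u,v)[2] for v in range(225,262) for u in range(268,300)]);print("bar top before",np.median(z0[z0>.095])*1000)
def blobs(c):
    hsv=cv2.cvtColor(c["color"],cv2.COLOR_RGB2HSV);m=cv2.inRange(hsv,(40,100,30),(85,255,255))
    n,l,s,ce=cv2.connectedComponentsWithStats(m);return [np.round(ce[i],1) for i in range(1,n) if s[i,4]>60]
print(blobs(d["top"]),blobs(T))
def egg(c):
    z=c["z_map"][190:228,380:414];zz=np.array([[depthpt(c,u,v)[2] for u in range(380,414)] for v in range(190,228)])
    v,u=np.nonzero(zz>.02);return u.mean()+380,v.mean()+190,zz.max()
print(egg(d["top"]),egg(T))
E
```

```text
post moved mm 81.68639310950529
hole-plunger 79.66777391202535
bar top now 107.71137173483736 128
bar top before 100.69887288215945
[array([176. , 245.3]), array([179.3, 276.4])] [array([176. , 245.4]), array([179.3, 276.4])]
(np.float64(397.4245810055866), np.float64(208.55307262569832), np.float64(0.8991855438032551)) (np.float64(397.4138888888889), np.float64(208.63055555555556), np.float64(0.8991855438032551))
```

```bash
python3 -c "
from plant import robot
print(robot.observe()['clock'],robot.sign_off())"
```

```text
the job is handed in; nothing more can be done
22.05 None
```

The plunger is parked in its rest notch, the tray stands against the buffer, and I handed the job in at 22 s; no verdict was reported.

**What I did**
- I lifted the plunger about 14.7 mm and twisted it counter-clockwise 1.38 rad, until −0.16 N m built up against the stop. I let it down gently and released it.
- I then pushed the pull post with shut fingers until the force reached 5.6 N at the buffer, and withdrew the hand.

**Last checks**

| Check | Result |
|---|---|
| Tray travel | 80–82 mm: post moved 81.7 mm, tip hole 79.7 mm from the plunger |
| Plunger lift | 7.0 mm in the top view after the slide; about 7.5 mm in the wrist view at release |
| Pegs and egg | unmoved, to 0.1 pixel |
| Hand | clear of everything |

**What disagreed**
- **Fingertips:** they sit about 37 mm short of the stated TCP. My first attempt to close therefore ended harmlessly above the bar. I corrected for it from two camera views.
- **Letting down:** the plunger caught once at a lift of about 9.8 mm. Backing the twist off 1 degree freed it.
- **Lift reading:** both readings are somewhat below the nominal 8 mm. The top-view 7.0 mm is only 0.5 mm above the lower limit, which is within the depth error.

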